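# Put a hub away in the parts tray underneath another tray

## Robot

A 7-joint arm with a two-finger parallel gripper is mounted at the origin on a cart in front of the work surface, level with it; the furniture and walls round the work are solid. World frame = base frame: x ahead of the robot, y to its left, z up, the work surface at z = 0. Lengths are in m, angles in degrees, forces in N, time in s.
With the tool pointing down it reaches from about 0.35 to 0.9 m from the base axis. Payload 19.9 kg.
Tool frame: the origin (TCP) lies on the front face of the gripper's body, between the roots of the fingers; the fingertips stand 97 mm ahead of it and the grasp point (between the pads) lies 78 mm ahead of it; x points along the fingers, y is the direction in which the jaws open and shut, and the axes are right-handed (so a half turn about x gives the same grasp; the last joint's range is limited). The gripper opens to 94 mm and grips with 3 to 60 N. Pads are 16 mm wide; open, the fingers measure 119 mm over their backs; the gripper's body (75 mm by 177 mm) begins 78 mm behind the grasp point.
Start: joints at [66.836, 23.915, -0.59, 92.452, 0.269, 63.638, -3.037], TCP at [0.222, -0.584, 0.303] pointing down, gripper open.
Joint ranges: [-161.28, 161.28], [-22.2, 115.67], [-73.04, 71.86], [3.21, 147.25], [-68.34, 248.33], [10.77, 114.83], [-161.83, 161.83]. Speed limits (degrees/s): [108.29, 108.29, 136.94, 136.94, 172.46, 172.46, 172.46].

## Interface

Orientations are given as a 3x3 rotation matrix whose columns are the frame's x, y, z axes.
In Python, from rig import ctrl, imaging, workorder gives the robot as it stands. The module is installed in compiled form; this text tells all that it offers.
- The arm moves only by the tool send_rows, never from a script. Its argument "targets" is a list of rows, each a list of 4 numbers: the shift along the tool's x, y, z in cm, then the turn about the tool's x in degrees. A call has 1 to 20 rows; each row is the pose to reach, as a shift and turn from the pose commanded when the call began, along the tool's axes at that moment; what a row does not reach only later rows make up. A row lasts 1/8 s, in which the tool goes at most 62.5 mm and 10.7 degrees, less where a joint would pass 70% of its speed; a pose out of reach is approached as far as the arm can. A call with a gripper value outside its range is refused whole. "fingers" is the finger opening in cm, from 0 to 9.4, set as the call begins (left out, the last holds). The fingers move at their own pace and stop on an object; "squeeze" is the grip in N (left out, the last holds). Time passes only in rows, so rows that repeat a pose let the fingers close. It gives the time, the measured TCP pose, the force and the opening at its end, in the units of the state.
- ctrl.get_obs(): the state, without advancing time (a new reading comes with each control period).
- imaging.camera(name): name is "side" or "top"; returns the picture (480x640x3 uint8, blue, green, red); there is no depth.
- imaging.camera_model(name): a dict with "camera_matrix" (3x3 intrinsics, pixels), "k1" (the pictures are not rectified: a ray, as slopes to the right and down, at radius r is drawn at 1 + k1 r^2 times it, then the intrinsics apply), "xyz" and "orientation" of the camera in the world. Camera axes: x right, y down, z forward; pixel columns grow to the right and rows downward; lengths in m; the calibration is good to about 2 mm. A picture is of the moment at which its call begins. camera_model takes no time and is no camera call.
- workorder.hand_in(): hands the job in, once; it reports no verdict.
The state is a dict: "clock": time; "joints": joint angles; "dq": joint speeds; "joint_efforts": joint torques, N m; "tcp_pos": TCP position; "eef_rot": TCP orientation; "wrist_force": force on the tool from outside, world axes, zero at the start; "torque": the same for the moment, N m; "grip_width": opening from 0.0 (shut) to 1.0 (fully open).
Only numpy, scipy, OpenCV 4.12 (cv2) and the standard library are available. Lean on these libraries where they do the work, as an engineer would, in place of code of your own. Each camera call takes 0.05 s, during which the arm holds its last target.

## Task

Put the bicycle hub that lies on the bench away in the steel parts tray that stands underneath the tray with the coil of chain: lift the chain tray off and set it down level on free bench top without spilling, lay the hub flat in the tray below, then put the chain tray back on top, properly seated. Do not drop anything, and leave the lower tray, the oil bottle and the tyre lever where they are.

Things in the scene. Friction and masses are not known exactly. Their poses are not given: they have to be found in the camera images.
- riser: Fixed shelf unit behind the vice: plywood base board 30 mm thick, on which the tray stack stands, dark steel back plate, and above it a plywood board that roofs the stack's rear half. Origin at bench level below the middle of the upper board's front edge; x points back under it, y left, z up. Base x -88 to 112, y -75 to 75 mm. Upper board x 0 to 112, y -100 to 100, z 310 to 328 mm.
- lower_tray: Lower steel tray, loose, 0.9 kg, empty, open on top, no handle, 150 (x) x 120 (y) x 60 (z) mm outside, 140 x 110 mm inside, floor 5 mm. Stands on the base board (30 mm above the bench), its centre about below the upper board's front edge. Origin at the centre of its underside; x axis roughly that of the riser (within 0.05 rad).
- chain_tray: Upper steel tray with the chain coil, loose, about 0.35 kg empty, x axis as the lower tray's. Origin at the centre of its underside, 54 mm above the lower one's when seated. Dark foot plate 132 (x) x 102 (y) x 6 mm (lowest 3 mm: 122 x 92) drops into the lower tray's mouth (140 x 110); body 150 x 120 mm, rim at z = 46 mm, walls 5 mm. Either way round fits.
- tray_grip (a point): Centre of the chain tray's level black grip bar: 80 (along tray x) x 16 (y) x 16 (z) mm, 100 mm above the middle of the tray's underside, on a bent strap from end wall to end wall. A vertical gripper here meets the unit's upper board; one tilted about 30 degrees, leaning out towards riser -x, clears it.
- chain: Coil of bicycle chain, a flat spiral disc about 76 mm across and 8 mm high, 0.16 kg, lying loose on the floor of the chain tray, mostly in the half that is not under the upper board. Origin near the middle of its underside.
- hub: Grey metal bicycle hub, 100 mm long along its own y axis (the axle), two flanges 43 mm across on which it lies; 0.19 kg. It can roll sideways. For gripping it is 43 mm wide across its x over the middle. It starts on the bench to the left, axle pointing roughly at the robot. Origin on the flange outline, at the underside as it starts.
- hub_mid (a point): Centre of the hub, on the axle at mid length; 21.5 mm above whatever the hub lies on.
- oil_bottle: Bystander: black oil bottle, 46 mm across, 155 mm high, standing left of the hub. Origin at the centre of its underside. The bench top left of the vice, x 0.42 to 0.60, y 0.12 to 0.29 (world, m), is always free.
- tyre_lever_b: Bystander: bare metal tyre lever, a thin flat bar 16 x 120 (along y) x 7 mm, lying flat near the front edge of the bench, left of the vice. Origin at the middle of the underside. The vice is fixed in the middle of the bench: up to 180 mm high at x 0.28 to 0.43, 125 mm to x 0.51, 90 mm to x 0.59, y -0.06 to 0.08, with low feet out to y -0.10 and 0.12 (world, m).
- riser_back (a point): Middle of the front of the shelf unit's back plate, 92 mm behind the riser's origin, at z 170 mm; the plate is y -55 to 55 mm wide. A jar and a ring are fixed on the upper board, up to z 420 mm.
Things that resemble listed ones, but are neither listed nor needed, are in the scene too. There is more than one size of the hub; the job needs the larger.

How it is judged:
By the outcome, as a careful person would: the job done as asked, in the order asked, and still so for the second after the job is handed in, with the robot touching nothing.
It also fails if it takes over 72 s, if anything falls off the work surface, if the arm or the gripper's body presses on something with over 40 N, if the wrist force passes 120 N, or if a joint passes its speed limit or range.

## Working session

There is one attempt and no reset: what is moved stays moved. The work goes in short steps, Python scripts to look and compute and a tool call to move; the robot and the scene stay as the last step left them, time stands still between calls to the robot, and variables do not carry over. Pictures are saved under pics/ and viewed, and the job is handed in when it is done.

Besides the shell and the picture viewer there is one more tool, called after "Emit:" in YAML: its name, and indented under it one key for each argument. send_rows: Moves the arm, as the interface text tells. Its arguments: {"type":"object","properties":{"targets":{"type":"array","items":{"type":"array","items":{"type":"number"}}},"fingers":{"type":"number"},"squeeze":{"type":"number"}},"required":["targets"]}

```bash
mkdir -p pics; python3 - <<'E'
from rig import ctrl, imaging
import cv2
print(ctrl.get_obs())
for n in("side","top"):
    print(n,imaging.camera_model(n)); cv2.imwrite(f"pics/{n}0.png",imaging.camera(n))
E
```

```text
{'clock': 0.0, 'joints': array([66.83568874, 23.94742884, -0.59061316, 92.48439224,  0.26995358,
       63.63960641, -3.03636361]), 'dq': array([ 0.08450392,  0.03704081, -0.06706807, -0.03530313,  0.01125514,
        0.00744007, -0.0922276 ]), 'joint_efforts': array([-2.31694770e-05, -8.51266408e+01,  6.39484785e-01, -4.25983715e+01,
       -4.87019517e-02,  1.87048351e-02,  5.60379374e-05]), 'tcp_pos': array([ 0.22170942, -0.58407786,  0.30204016]), 'eef_rot': array([[-5.25954630e-04,  3.54908915e-01, -9.34900736e-01],
       [ 1.10422787e-03, -9.34900089e-01, -3.54909291e-01],
       [-9.99999252e-01, -1.21900963e-03,  9.98147147e-05]]), 'wrist_force': array([-0.47861322, -0.03015696,  0.50365755]), 'torque': array([-0.03724395,  0.10967566,  0.02570873]), 'grip_width': 1.0023032433661538}
side {'camera_matrix': array([[485.01238018,   0.        , 313.70048462],
       [  0.        , 485.01238018, 239.4793947 ],
       [  0.        ,   0.        ,   1.        ]]), 'k1': -0.11808735541103339, 'xyz': array([0.09541015, 1.18864146, 0.97145852]), 'orientation': array([[-0.89595632, -0.28364127,  0.34177463],
       [-0.44411102,  0.58125619, -0.68184063],
       [-0.00526048, -0.7626853 , -0.64674837]])}
top {'camera_matrix': array([[469.94438524,   0.        , 317.11403866],
       [  0.        , 469.94438524, 233.23919877],
       [  0.        ,   0.        ,   1.        ]]), 'k1': -0.058182545843863925, 'xyz': array([0.33824032, 0.21872252, 1.12462596]), 'orientation': array([[ 0.31291986, -0.92747161,  0.2046401 ],
       [-0.94977707, -0.30606064,  0.0651952 ],
       [ 0.00216558, -0.21476334, -0.97666372]])}
```

View pics/side0.png

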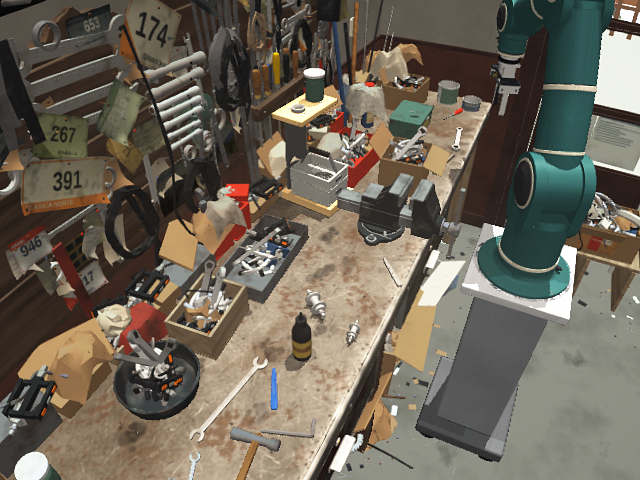

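View pics/top0.png

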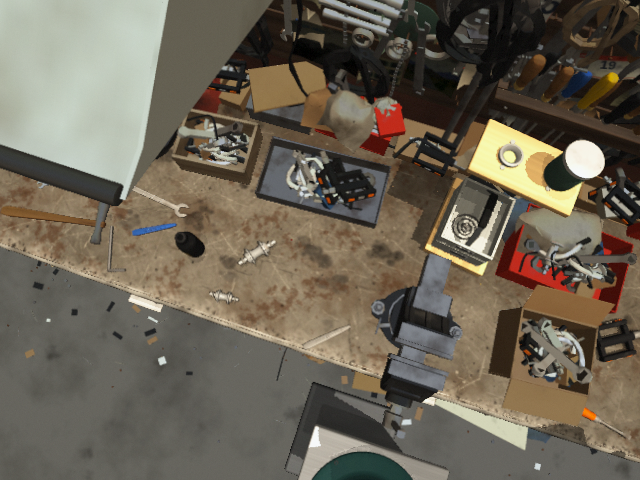

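The two views show the tray stack at side (319,175) / top (475,220), the larger hub at side (316,304) / top (257,252), the small decoy hub at side (352,332), the bottle at side (301,338), and the lever at side (392,272). Next I'll take enlarged crops.

```bash
cat > h.py <<'E'
import numpy as np, cv2
from rig import ctrl, imaging
from scipy.optimize import least_squares
def K(n): return imaging.camera_model(n)
def proj(n,P):
    m=K(n);P=np.atleast_2d(P);c=(P-m["xyz"])@m["orientation"]
    s=c[:,:2]/c[:,2:];r2=(s**2).sum(1,keepdims=True);s=s*(1+m["k1"]*r2)
    A=m["camera_matrix"];return s*[A[0,0],A[1,1]]+A[:2,2]
def ray(n,px):
    m=K(n);A=m["camera_matrix"]
    s=cv2.undistortPoints(np.array([[px]],float),A,np.array([m["k1"],0,0,0.]),).ravel()
    return m["xyz"],m["orientation"]@np.array([s[0],s[1],1])
def at_z(n,px,z):
    o,d=ray(n,px);return o+d*(z-o[2])/d[2]
def tri(ps,pt):
    f=lambda X:np.r_[proj("side",X)[0]-ps,proj("top",X)[0]-pt]
    r=least_squares(f,[0.6,0.1,0.1],x_scale=.1);return r.x,np.abs(r.fun).max()
def crop(n,x0,y0,w,h,s,name,img=None):
    im=imaging.camera(n) if img is None else img
    c=cv2.resize(im[y0:y0+h,x0:x0+w],None,fx=s,fy=s,interpolation=cv2.INTER_CUBIC)
    for x in range((x0+9)//10*10,x0+w,10):
        cv2.line(c,((x-x0)*s,0),((x-x0)*s,4 if x%50 else 12),(0,255,0),1)
        if x%20==0:cv2.putText(c,str(x),((x-x0)*s+1,14),0,.35,(0,255,0),1)
    for y in range((y0+9)//10*10,y0+h,10):
        cv2.line(c,(0,(y-y0)*s),(4,(y-y0)*s),(0,255,0),1)
        if y%20==0:cv2.putText(c,str(y),(5,(y-y0)*s+4),0,.35,(0,255,0),1)
    cv2.imwrite(name,c)
E
python3 - <<'E'
from h import *
s=cv2.imread("pics/side0.png");t=cv2.imread("pics/top0.png")
crop("side",260,60,100,160,5,"pics/s_a.png",s) if 0 else crop("side",265,85,120,100+40,4,"pics/s_a.png",s)
crop("top",410,110,190,170,4,"pics/t_a.png",t)
crop("side",270,250,140,120,5,"pics/s_b.png",s)
crop("top",170,220,190,140,4,"pics/t_b.png",t)
E
```

```text
(no output)
```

View pics/s_a.png

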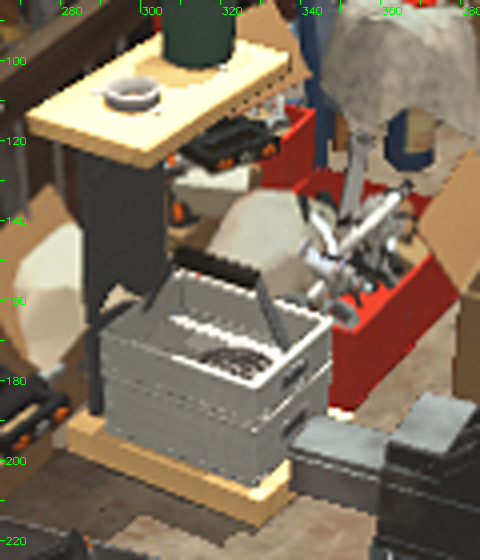

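View pics/t_a.png

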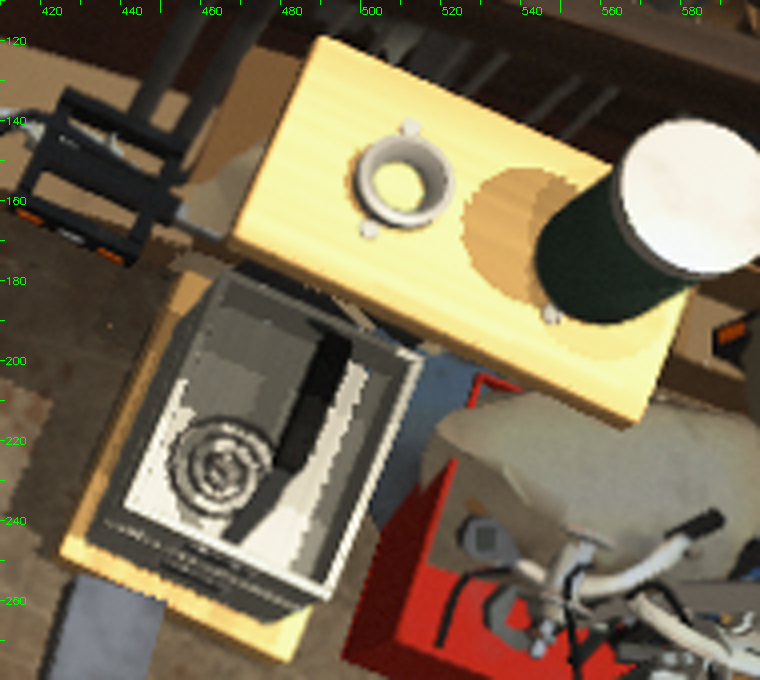

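View pics/s_b.png

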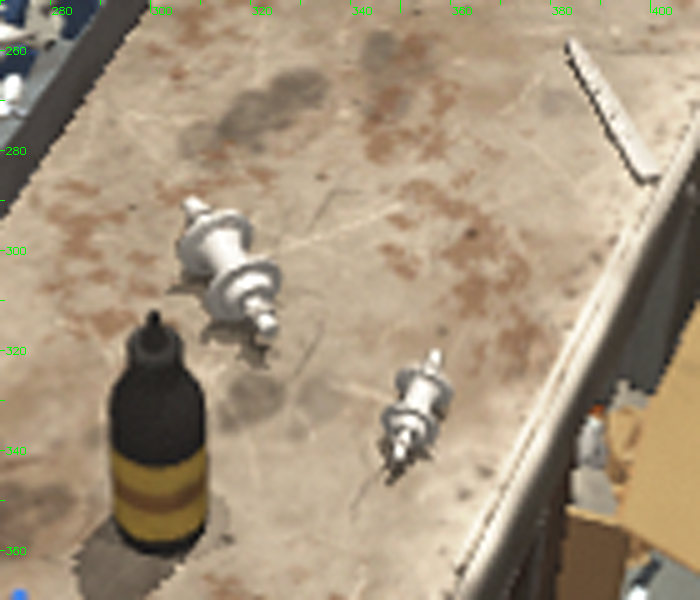

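View pics/t_b.png

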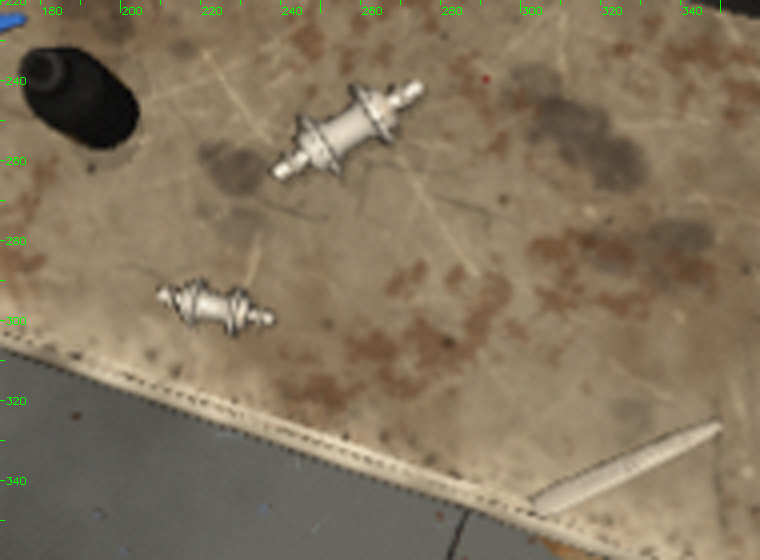

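The side crop shows the hub axle ends at (308,291) and (324,316), and the black bar running from (309,150) to (330,155). In the top crop the axle ends are (275,242) and (239.5,263), the bar runs (495,195) to (482,226), and the chain tray's front-right rim corner is at (492,259). I'll triangulate and fit box models.

```bash
python3 - <<'E'
from h import *
np.set_printoptions(precision=4,suppress=True)
for nm,a,b in [("hub far",(308,290.6),(275,241.75)),("hub near",(323.6,315.6),(239.5,263)),
 ("bar rear",(309.5,149.5),(495,195)),("bar front",(330.5,155),(482.5,226)),
 ("rimFR",(347.5,165),(492,259.5)),("rimFL",(329.5,182),(440.5,237)),("rimRL",(290.5,170),(465,179.5)),
 ("board FL corner",(303,125.5),(467.5,170)),("chain c",(324,175),(465,227)),
 ("base FL",(330,215.5),(425,248)),("bottle top",(300.5,313),(180.5,237)),
 ("ring",(298,109),(510,155))]:
    print(nm,*tri(a,b))
E
```

```text
hub far [0.5183 0.382  0.0181] 0.08887431695046644
hub near [0.4423 0.4448 0.0196] 0.3534467713082563
bar rear [ 0.7332 -0.0512  0.1761] 0.8798478893266406
bar front [ 0.6557 -0.0404  0.1817] 1.7335849417970621
rimFR [ 0.6111 -0.0933  0.1254] 0.0016704567702277018
rimFL [0.6227 0.0271 0.1271] 0.5385744141146915
rimRL [0.7721 0.0066 0.1185] 0.19772854083436187
board FL corner [0.7048 0.0478 0.3153] 1.5617050309073193
chain c [ 0.6657 -0.0221  0.1128] 0.7118972636877174
base FL [ 0.6192  0.0314 -0.0003] 1.2047574011074857
bottle top [0.4446 0.5591 0.1458] 0.2913289432061674
ring [ 0.7523 -0.0163  0.3301] 0.7797915601570367
```

```bash
python3 - <<'E'
from h import *
np.set_printoptions(precision=4,suppress=True)
def fit(obs,x0):
    def f(p):
        c,s=np.cos(p[2]),np.sin(p[2]);R=np.array([[c,-s],[s,c]])
        out=[]
        for n,P,px in obs:
            W=np.r_[R@np.array(P[:2])+p[:2],P[2]];out.append(proj(n,W)[0]-px)
        return np.ravel(out)
    r=least_squares(f,x0,x_scale=[.1,.1,.1],loss="soft_l1");return r.x,f(r.x).reshape(-1,2)
z=.130
tray=[("side",(-.075,-.06,z),(347.5,165)),("side",(-.075,.06,z),(329.5,182)),("side",(.075,.06,z),(290.5,170)),
("top",(-.075,-.06,z),(492,259.5)),("top",(-.075,.06,z),(440.5,237)),("top",(.075,.06,z),(465,179.5)),("top",(.075,-.06,z),(515,199)),
("side",(.04,0,.192),(309.5,148.5)),("side",(-.04,0,.192),(330.5,153)),("top",(.04,0,.192),(495,194)),("top",(-.04,0,.192),(482.5,226))]
p,r=fit(tray,[.7,-.03,-.1]);print("tray",p,np.degrees(p[2]));print(r)
b=[("side",(.112,.1,.328),(271.75,113)),("side",(0,.1,.328),(302,122)),("side",(0,-.1,.328),(338,98)),
("top",(.112,.1,.328),(490,119)),("top",(0,.1,.328),(468,169)),("top",(0,-.1,.328),(569,213)),
("side",(-.088,-.075,.03),(337.5,200.5)),("side",(-.088,.075,.03),(330,208.5)),("top",(-.088,.075,.03),(426,247)),("top",(-.088,-.075,.03),(482,274))]
p2,r=fit(b,[.7,-.03,-.1]);print("riser",p2);print(r)
# overlay
im={n:cv2.imread(f"pics/{n}0.png") for n in("side","top")}
def box(p,x0,x1,y0,y1,z0,z1,col):
    c,s=np.cos(p[2]),np.sin(p[2])
    V=[(p[0]+c*x-s*y,p[1]+s*x+c*y,zz) for x in(x0,x1) for y in(y0,y1) for zz in(z0,z1)]
    for n in im:
        q=proj(n,np.array(V))
        for i in range(8):
            for k in(1,2,4):
                if not i&k: cv2.line(big[n],*[tuple(int(v) for v in (q[j]-o[n]+.5)*4) for j in(i,i|k)],col,1)
o={"side":np.array([260,85]),"top":np.array([410,110])}
big={n:cv2.resize(im[n][o[n][1]:o[n][1]+145,o[n][0]:o[n][0]+180],None,fx=4,fy=4,interpolation=cv2.INTER_CUBIC) for n in im}
box(p,-.075,.075,-.06,.06,.03,.13,(0,0,255));box(p,-.04,.04,-.008,.008,.176,.192,(255,0,255))
box(p2,0,.112,-.1,.1,.31,.328,(0,255,0));box(p2,-.088,.112,-.075,.075,0,.03,(255,0,0))
for n in im: cv2.imwrite(f"pics/ov_{n}.png",big[n])
E
```

```text
tray [ 0.69   -0.0409 -0.11  ] -6.30227674698855
[[ 0.5658 -0.8896]
 [-0.3152 -0.8951]
 [-0.6272 -2.4249]
 [ 0.0878  0.5003]
 [ 0.3037  0.4175]
 [-0.1967 -1.6505]
 [-0.3463  0.3878]
 [-0.8214 -2.5692]
 [-0.6567 -0.4072]
 [-0.3135  0.0044]
 [-0.787   1.9   ]]
riser [ 0.691  -0.0479 -0.1291]
[[ -1.1238  -0.6104]
 [ -0.9023  -0.4978]
 [ -0.8637  -0.3059]
 [ -0.7251  -1.5688]
 [ -0.3283  -0.4589]
 [  1.4414   2.214 ]
 [ 15.5356 -12.9704]
 [ -0.2544   0.8018]
 [ -1.3957   1.0872]
 [  0.7545   1.0938]]
```

View pics/ov_side.png

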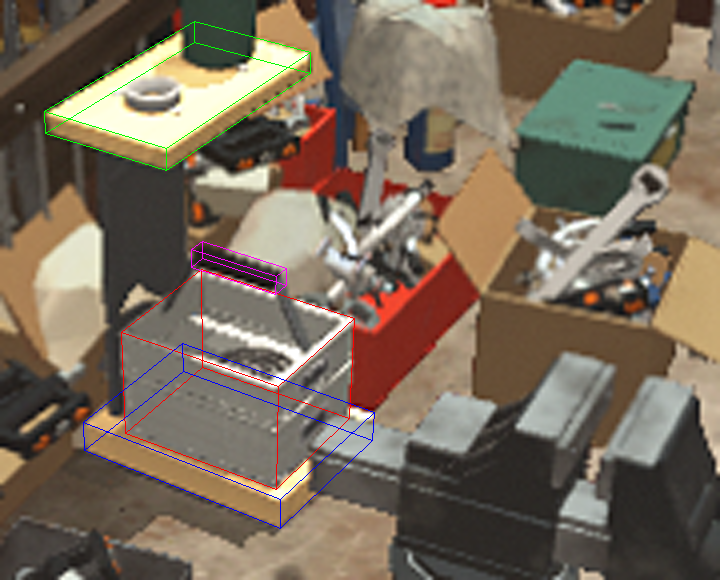

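View pics/ov_top.png

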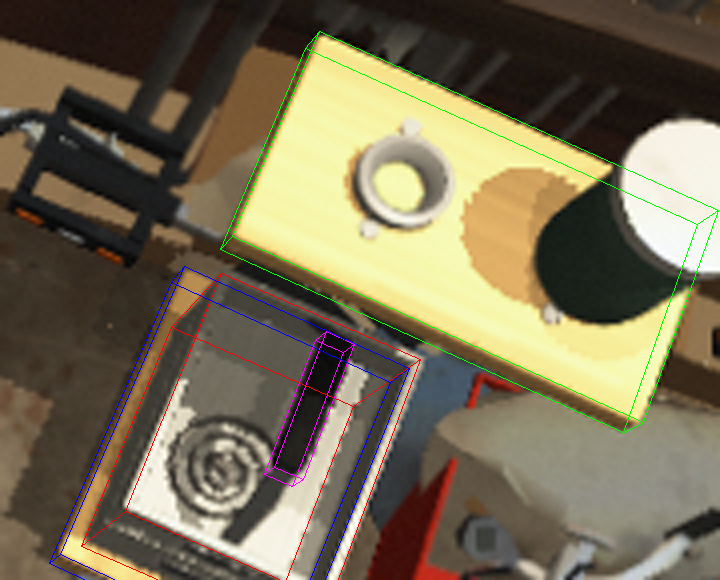

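Rows allow only a shift and a turn about the tool's x axis, so no tilt can be commanded directly. Before choosing a grasp I'll refit the riser without its occluded corner. I'll also work out the clearance of a vertical gripper near the front end of the bar.

```bash
python3 - <<'E'
from h import *
np.set_printoptions(precision=4,suppress=True)
def fit(obs,x0):
    def f(p):
        c,s=np.cos(p[2]),np.sin(p[2]);R=np.array([[c,-s],[s,c]])
        return np.ravel([proj(n,np.r_[R@np.array(P[:2])+p[:2],P[2]])[0]-px for n,P,px in obs])
    r=least_squares(f,x0,x_scale=[.1,.1,.1]);return r.x,f(r.x).reshape(-1,2)
b=[("side",(.112,.1,.328),(271.75,113)),("side",(0,.1,.328),(302,122.5)),("side",(0,.1,.31),(302,126.5)),("side",(0,-.1,.328),(338,98)),
("top",(.112,.1,.328),(490,119)),("top",(0,.1,.328),(468,169)),("top",(0,-.1,.31),(568,216)),
("side",(-.088,.075,.03),(330,208.5)),("top",(-.088,.075,.03),(426,247)),("top",(-.088,-.075,.03),(482,274))]
p,r=fit(b,[.7,-.03,-.1]);print("riser",p);print(r)
c,s=np.cos(p[2]),np.sin(p[2]);R=np.array([[c,-s],[s,c]])
for q in([.69,-.0409],[.6945,-.0458],[.7332,-.0512],[.6557,-.0404]): print("in riser",R.T@(np.array(q)-p[:2]))
# jar & ring in riser frame
for nm,a in(("ring",(.7523,-.0163)),): print(nm,R.T@(np.array(a)-p[:2]))
for px in [(545,175),(552,190),(582,277)]:
    pass
print("jar low-left px at z.328", R.T@(at_z("top",(546,181),.328)[:2]-p[:2]), R.T@(at_z("top",(560,190),.328)[:2]-p[:2]), R.T@(at_z("top",(578,180),.328)[:2]-p[:2]))
E
```

```text
riser [ 0.6915 -0.0497 -0.121 ]
[[-0.9567 -0.7067]
 [-0.561  -1.2202]
 [-0.4358  0.3593]
 [-1.0167 -0.606 ]
 [-0.3327 -1.3859]
 [ 0.5426 -0.0588]
 [-1.5448  1.3195]
 [ 0.0959  0.4081]
 [-0.4281  1.4499]
 [ 1.915   0.9933]]
in riser [-0.0026  0.0085]
in riser [0.0025 0.0042]
in riser [0.0416 0.0035]
in riser [-0.0367  0.0049]
ring [0.0563 0.0404]
jar low-left px at z.328 [ 0.04   -0.0368] [ 0.035  -0.0658] [ 0.0679 -0.0904]
```

Emit:
send_rows:
  targets:
    - [-5,0,0,0]
    - [-10,0,0,0]
    - [-15,0,0,0]
    - [-20,0,0,0]
    - [-25,0,0,0]
    - [-30,0,0,0]
    - [-35,0,0,0]
    - [-40,0,0,0]

```text
clock: 1.1
tcp_pos: [0.2216, -0.5839, 0.7042]
eef_rot: [[-0.0, 0.355, -0.935], [0.0, -0.935, -0.355], [-1.0, -0.0, 0.0]]
wrist_force: [-0.2, 0.1, 0.9]
grip_width: 0.998
```

Vertical so far. I'll probe further up, where joint 6 saturates, to see whether the arm tilts when approaching an unreachable pose.

Emit:
send_rows:
  targets:
    - [-5,0,0,0]
    - [-10,0,0,0]
    - [-15,0,0,0]
    - [-20,0,0,0]
    - [-25,0,0,0]
    - [-30,0,0,0]
    - [-30,0,0,0]

```text
clock: 1.98
tcp_pos: [0.1928, -0.5015, 0.7971]
eef_rot: [[0.059, 0.358, -0.932], [-0.12, -0.924, -0.362], [-0.991, 0.133, -0.011]]
wrist_force: [-1.2, -0.6, -1.2]
grip_width: 1.001
```

```bash
python3 - <<'E'
from h import *
o=ctrl.get_obs();print(o["clock"],o["joints"].round(1),o["tcp_pos"].round(3),o["eef_rot"].round(3))
E
```

```text
1.975 [ 48.6  13.   26.3  45.7  -7.8 114.8   1.5] [ 0.193 -0.501  0.797] [[ 0.059  0.358 -0.932]
 [-0.12  -0.924 -0.362]
 [-0.991  0.133 -0.011]]
```

It does tilt (7.7° so far, about tool z, because y is radial here). Now checking whether the tilt stays when I move back.

Emit:
send_rows:
  targets:
    - [4,0,0,0]
    - [8,0,0,0]
    - [12,0,0,0]
    - [12,0,0,0]

```text
clock: 2.48
tcp_pos: [0.1978, -0.5161, 0.6785]
eef_rot: [[0.053, 0.351, -0.935], [-0.123, -0.927, -0.355], [-0.991, 0.134, -0.006]]
wrist_force: [-0.1, 0.2, 2.1]
grip_width: 1.0
```

```bash
cat > st.py <<'E'
from h import *
np.set_printoptions(precision=3,suppress=True)
o=ctrl.get_obs();R=o["eef_rot"]
print(o["clock"],o["joints"].round(1),o["tcp_pos"].round(4));print(R)
print("grasp",o["tcp_pos"]+.078*R[:,0],"tilt",np.degrees(np.arccos(-R[2,0])),"xdir az",np.degrees(np.arctan2(R[1,0],R[0,0])),"yaz",np.degrees(np.arctan2(R[1,1],R[0,1])),"y_z",R[2,1], "F",o["wrist_force"],"g",o["grip_width"])
E
python3 st.py
```

```text
2.475 [43.8  7.9 26.6 67.4 -4.  97.8 -0.1] [ 0.198 -0.516  0.678]
[[ 0.053  0.351 -0.935]
 [-0.123 -0.927 -0.355]
 [-0.991  0.134 -0.006]]
grasp [ 0.202 -0.526  0.601] tilt 7.695314278698055 xdir az -66.69683043537664 yaz -69.25454722903027 y_z 0.1337741298591864 F [-0.115  0.234  2.117] g 0.9998771230981668
```

The tilt persists, so I can induce the lean by driving against joint 6's limit, with the azimuth set by the arm's azimuth. First I'll check where the pale object at the top left of the top picture stands, so the arm avoids it.

```bash
python3 - <<'E'
from h import *
np.set_printoptions(precision=2,suppress=True)
for px in [(122,195),(165,10)]:
  o,d=ray("top",px)
  for z in (1.0,.9,.8,.7,.5,.3,.1,0):
    X=o+d*(z-o[2])/d[2];print(px,X,proj("side",X)[0])
crop("side",0,0,640,480,1,"pics/s1.png");crop("top",0,0,640,480,1,"pics/t1.png")
E
```

```text
(122, 195) [0.36 0.28 1.  ] [ 419.34 -153.59]
(122, 195) [0.37 0.33 0.9 ] [395.93 -86.96]
(122, 195) [0.39 0.38 0.8 ] [372.24 -18.53]
(122, 195) [0.4  0.44 0.7 ] [349.15  48.89]
(122, 195) [0.44 0.54 0.5 ] [306.51 174.76]
(122, 195) [0.47 0.64 0.3 ] [269.76 284.55]
(122, 195) [0.5  0.74 0.1 ] [238.97 377.46]
(122, 195) [0.51 0.79 0.  ] [225.66 417.95]
(165, 10) [0.42 0.29 1.  ] [ 381.72 -154.86]
(165, 10) [0.48 0.35 0.9 ] [329.78 -89.38]
(165, 10) [0.54 0.41 0.8 ] [280.44 -23.41]
(165, 10) [0.61 0.48 0.7 ] [234.94  40.04]
(165, 10) [0.73 0.6  0.5 ] [156.8  154.24]
(165, 10) [0.86 0.72 0.3 ] [ 95.   249.39]
(165, 10) [0.98 0.84 0.1 ] [ 47.05 326.79]
(165, 10) [1.05 0.9  0.  ] [ 27.43 359.64]
```

View pics/t1.png

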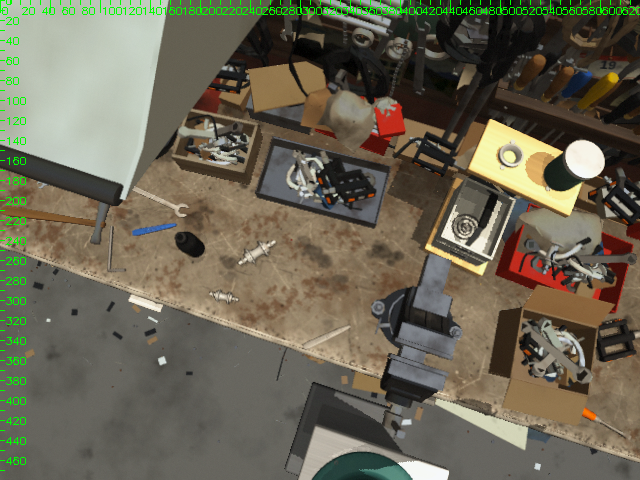

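View pics/s1.png

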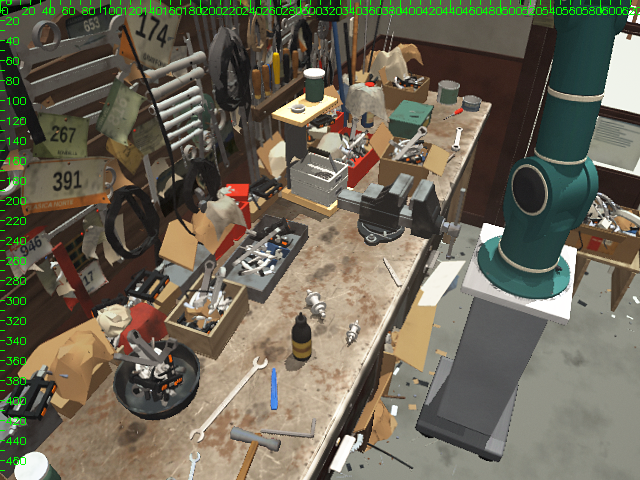

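The pale lamp stands at z ≥ 0.8 with y > 0.28, since it falls outside the side view, so I'll keep the high moves at y < 0.15. Next: rotate so y is tangential, move round to azimuth ~13°, and add tilt there.

```bash
cat > mv.py <<'E'
import sys
from h import *
# usage: mv.py "x y z" ... : TCP world targets -> tool shifts in cm (uses measured pose); prefix g = grasp point, d= delta
o=ctrl.get_obs();R=o["eef_rot"]
for a in sys.argv[1:]:
    m=a[0];v=np.array([float(t) for t in a.lstrip("gd ").split()])
    if m=="d": d=v
    elif m=="g": d=v-(o["tcp_pos"]+.078*R[:,0])
    else: d=v-o["tcp_pos"]
    s=100*R.T@d
    print(a,s.round(2),"n>=",int(np.ceil(np.linalg.norm(s)/6.0)))
E
python3 mv.py "0.45 -0.3 0.70" "0.5 0.02 0.70" "0.49 0.11 0.70"
```

```text
0.45 -0.3 0.70 [ -3.17 -10.93 -31.3 ] n>= 6
0.5 0.02 0.70 [ -6.98 -38.82 -47.32] n>= 11
0.49 0.11 0.70 [ -8.18 -47.51 -49.58] n>= 12
```

Emit:
send_rows:
  targets:
    - [-0.5,-2,-5,4]
    - [-1,-4,-10,8]
    - [-1.6,-5.5,-16,12]
    - [-2.1,-7.3,-21,16]
    - [-2.6,-9,-26,20]
    - [-3.2,-11,-31,24]
    - [-4,-16,-34,27]
    - [-4.7,-21.5,-37,27]
    - [-5.4,-27,-40.5,27]
    - [-6.1,-32.5,-43.5,27]
    - [-7,-39,-47,27]
    - [-7.6,-43,-48.5,27]
    - [-8.2,-47.5,-49.5,27]
    - [-8.2,-47.5,-49.5,27]

```text
clock: 4.32
tcp_pos: [0.489, 0.1124, 0.7006]
eef_rot: [[0.056, -0.108, -0.993], [-0.125, -0.987, 0.1], [-0.991, 0.118, -0.069]]
wrist_force: [-0.2, -1.7, 0.5]
grip_width: 1.0
```

```bash
python3 st.py; python3 mv.py "0.49 0.11 1.1" "0.49 0.11 1.3"
```

```text
4.325 [ -11.2    5.9  -10.4   65.9    9.4  107.6 -114.7] [0.489 0.112 0.701]
[[ 0.056 -0.108 -0.993]
 [-0.125 -0.987  0.1  ]
 [-0.991  0.118 -0.069]]
grasp [0.493 0.103 0.623] tilt 7.87955289953841 xdir az -65.72502136513172 yaz -96.25011235673489 y_z 0.11837849299449708 F [-0.227 -1.676  0.537] g 1.0003999851829402
0.49 0.11 1.1 [-39.52   4.95  -2.89] n>= 7
0.49 0.11 1.3 [-59.33   7.32  -4.27] n>= 10
```

Emit:
send_rows:
  targets:
    - [-5,0.6,-0.4,-10]
    - [-10,1.2,-0.7,-20]
    - [-15,1.9,-1.1,-30]
    - [-20,2.5,-1.4,-40]
    - [-25,3.1,-1.8,-50]
    - [-30,3.7,-2.2,-60]
    - [-35,4.3,-2.5,-70]
    - [-39.5,5,-2.9,-80]
    - [-39.5,5,-2.9,-90]
    - [-39.5,5,-2.9,-100]
    - [-39.5,5,-2.9,-110]
    - [-39.5,5,-2.9,-120]
    - [-39.5,5,-2.9,-130]
    - [-39.5,5,-2.9,-140]
    - [-39.5,5,-2.9,-150]
    - [-39.5,5,-2.9,-160]
    - [-39.5,5,-2.9,-170]
    - [-39.5,5,-2.9,-180]

```text
clock: 6.58
tcp_pos: [0.4256, 0.1116, 0.9112]
eef_rot: [[0.375, 0.529, 0.761], [0.014, 0.818, -0.575], [-0.927, 0.227, 0.3]]
wrist_force: [-0.6, 0.1, -0.6]
grip_width: 0.999
```

```bash
python3 st.py
```

```text
6.575 [-71.2   3.5  56.4  41.7   2.2 114.8  41. ] [0.426 0.112 0.911]
[[ 0.375  0.529  0.761]
 [ 0.014  0.818 -0.575]
 [-0.927  0.227  0.3  ]]
grasp [0.455 0.113 0.839] tilt 22.069089763441642 xdir az 2.1468947635347675 yaz 57.11124806465609 y_z 0.22669209740818275 F [-0.649  0.125 -0.587] g 0.9987925756850496
```

The tilt is now 22° at azimuth 2°, and I want about -6.5°. I'll go round to azimuth -60° and make a small extra push there.

```bash
python3 mv.py "0.48 0 0.75" "0.42 -0.25 0.75" "0.26 -0.44 0.75" "0.26 -0.44 0.85"
```

```text
0.48 0 0.75 [16.83 -9.91  5.73] n>= 4
0.42 -0.25 0.75 [ 14.22 -33.53  15.55] n>= 7
0.26 -0.44 0.75 [  7.95 -57.53  14.3 ] n>= 10
0.26 -0.44 0.85 [ -1.32 -55.26  17.29] n>= 10
```

Emit:
send_rows:
  targets:
    - [5,-3,1.5,-9]
    - [10,-6,3,-18]
    - [14,-8,5,-27]
    - [17,-10,6,-37]
    - [16,-16,8,-37]
    - [15.5,-22,10.5,-37]
    - [15,-28,13,-37]
    - [14,-33.5,15.5,-37]
    - [12.5,-39,15,-37]
    - [11,-45,15,-37]
    - [9.5,-51,14.5,-37]
    - [8,-57.5,14.3,-37]
    - [8,-57.5,14.3,-37]

```text
clock: 8.2
tcp_pos: [0.2507, -0.4266, 0.747]
eef_rot: [[0.379, -0.024, 0.925], [-0.0, 1.0, 0.026], [-0.926, -0.01, 0.379]]
wrist_force: [-0.0, -0.5, -0.3]
grip_width: 1.0
```

```bash
python3 st.py;python3 mv.py "d 0 0 .01"
```

```text
8.2 [-39.4 -22.2  71.8  67.5   8.8 100.5 129.1] [ 0.251 -0.427  0.747]
[[ 0.379 -0.024  0.925]
 [-0.     1.     0.026]
 [-0.926 -0.01   0.379]]
grasp [ 0.28  -0.427  0.675] tilt 22.25348172458391 xdir az -0.06693755791859289 yaz 91.36502698359038 y_z -0.010224873924570294 F [-0.003 -0.546 -0.26 ] g 0.999947547043265
d 0 0 .01 [-0.93 -0.01  0.38] n>= 1
```

Here joints 2 and 3 saturate, and that bends the azimuth in the direction I need. I'll push slightly further the same way.

```bash
python3 mv.py "d .035 -.05 .01"
```

```text
d .035 -.05 .01 [ 0.4  -5.09  3.49] n>= 2
```

Emit:
send_rows:
  targets:
    - [0.4,-5,3.5,0]
    - [0.4,-5,3.5,0]
    - [0.4,-5,3.5,0]

```text
clock: 8.57
tcp_pos: [0.2691, -0.4296, 0.7439]
eef_rot: [[0.392, -0.013, 0.92], [-0.033, 0.999, 0.028], [-0.919, -0.042, 0.392]]
wrist_force: [-0.5, 0.2, 0.3]
grip_width: 1.003
```

```bash
python3 st.py;python3 mv.py "d 0 0 .01"
```

```text
8.575 [-41.1 -22.2  71.9  68.1  10.3  97.7 127.9] [ 0.269 -0.43   0.744]
[[ 0.392 -0.013  0.92 ]
 [-0.033  0.999  0.028]
 [-0.919 -0.042  0.392]]
grasp [ 0.3   -0.432  0.672] tilt 23.18902619643189 xdir az -4.836116416199587 yaz 90.72857839529821 y_z -0.041503462334705386 F [-0.518  0.193  0.258] g 1.002582216448933
d 0 0 .01 [-0.92 -0.04  0.39] n>= 1
```

Emit:
send_rows:
  targets:
    - [0.1,-1.7,1.2,0]
    - [0.1,-1.7,1.2,0]

```text
clock: 8.82
tcp_pos: [0.2751, -0.4305, 0.7444]
eef_rot: [[0.398, -0.008, 0.917], [-0.047, 0.998, 0.029], [-0.916, -0.054, 0.397]]
wrist_force: [0.2, 0.1, -0.0]
grip_width: 0.999
```

```bash
python3 st.py;python3 mv.py "d 0 0 .01" "0.35 -0.30 0.65" "0.45 -0.15 0.5" "0.5 -0.02 .45"
```

```text
8.825 [-41.6 -22.1  71.8  68.2  10.8  96.7 127.5] [ 0.275 -0.43   0.744]
[[ 0.398 -0.008  0.917]
 [-0.047  0.998  0.029]
 [-0.916 -0.054  0.397]]
grasp [ 0.306 -0.434  0.673] tilt 23.616957974047278 xdir az -6.673042123068257 yaz 90.4847336043871 y_z -0.05440054811543663 F [ 0.168  0.134 -0.028] g 0.9985853151616426
d 0 0 .01 [-0.92 -0.05  0.4 ] n>= 1
0.35 -0.30 0.65 [11.02 13.48  3.51] n>= 3
0.45 -0.15 0.5 [28.04 29.19  7.17] n>= 7
0.5 -0.02 .45 [34.01 42.4  10.15] n>= 10
```

Emit:
send_rows:
  targets:
    - [3.7,4.5,1.2,2]
    - [7.4,9,2.3,4]
    - [11,13.5,3.5,6]
    - [15,17.5,4.4,7.8]
    - [19.5,21.5,5.3,7.8]
    - [24,25.5,6.2,7.8]
    - [28,29,7.2,7.8]
    - [30,33.5,8.2,7.8]
    - [32,38,9.2,7.8]
    - [34,42.4,10.2,7.8]
    - [34,42.4,10.2,7.8]

```text
clock: 10.2
tcp_pos: [0.5006, -0.017, 0.4484]
eef_rot: [[0.395, 0.112, 0.912], [-0.046, 0.994, -0.102], [-0.918, -0.002, 0.398]]
wrist_force: [0.3, -1.6, 0.9]
grip_width: 1.002
```

```bash
python3 st.py; python3 - <<'E'
from h import *
crop("side",160,0,480,240,1,"pics/s2.png")
E
```

```text
10.2 [-27.7  -6.7  22.1 111.2   9.1  52.3  74.3] [ 0.501 -0.017  0.448]
[[ 0.395  0.112  0.912]
 [-0.046  0.994 -0.102]
 [-0.918 -0.002  0.398]]
grasp [ 0.531 -0.021  0.377] tilt 23.433120652900428 xdir az -6.6424505722813585 yaz 83.57018336550198 y_z -0.0016085052302131358 F [ 0.309 -1.598  0.854] g 1.0020340876399234
```

View pics/s2.png

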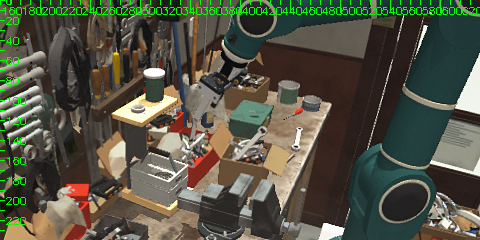

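The picture shows the arm clear, with the leaning gripper in front of the shelf and joint 3 back at 22°. Tilt is 23.4° at azimuth -6.6° with the jaw axis level. Next I'll refine the bar's lateral position using enlarged crops.

```bash
python3 - <<'E'
from h import *
s=cv2.imread("pics/side0.png");t=cv2.imread("pics/top0.png")
crop("top",465,180,45,60,12,"pics/t_c.png",t)
crop("side",300,138,50,45,14,"pics/s_c.png",s)
E
```

```text
(no output)
```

View pics/t_c.png

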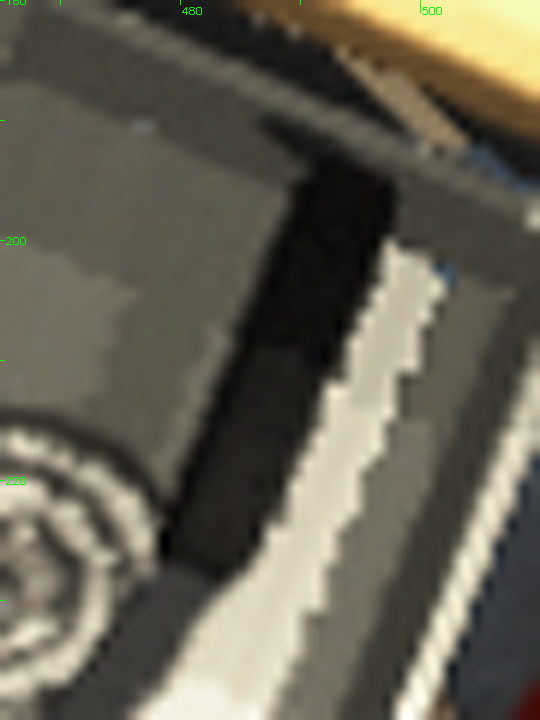

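View pics/s_c.png

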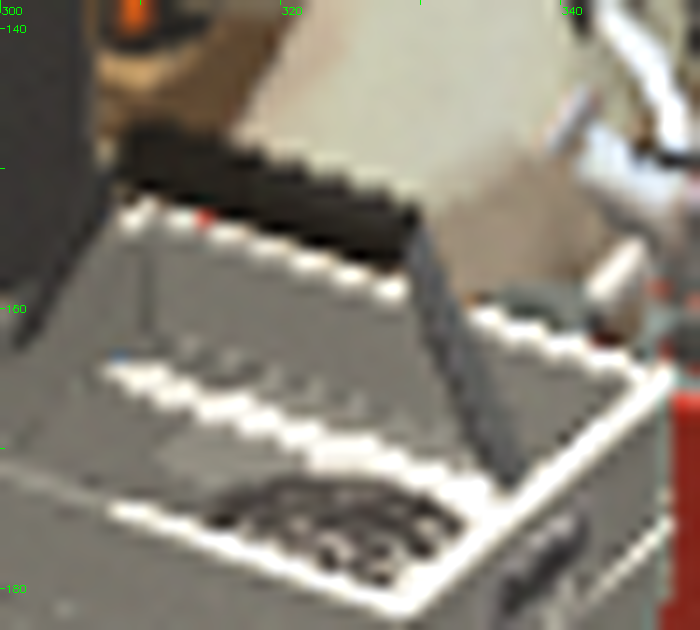

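```bash
python3 - <<'E'
from h import *
np.set_printoptions(precision=4,suppress=True)
for off in (0,.4):
  L=[("top",(478.75,226.5),(490,195.4),.008,-.008),("top",(487.5,223.8),(497.8,195.8),-.008,.008),
   ("side",(308.6,147.6),(329.6,152.6),-.008,.008),("side",(308.9,151.9),(329.3,156.7),.008,-.008)]
  def f(p):
    x,y,z,a=p;u=np.array([np.cos(a),np.sin(a)]);v=np.array([-u[1],u[0]]);out=[]
    for n,A,B,dy,dz in L:
        A=np.array(A)-off;B=np.array(B)-off;t=(B-A)/np.linalg.norm(B-A);nn=np.array([-t[1],t[0]])
        for dx in(-.03,.03):
            W=np.r_[np.array([x,y])+dx*u+dy*v,z+dz];out.append((proj(n,W)[0]-A)@nn)
    return np.array(out)
  # ends fix x: midpoints
  def g(p):
    r=f(p);x,y,z,a=p;u=np.array([np.cos(a),np.sin(a)])
    e=[]
    for n,px in(("side",(319.1,152.2)),("top",(488.6,210.5))):
        e.append((proj(n,np.r_[x,y,z])[0]-np.array(px)+off)*.5)
    return np.r_[r,np.ravel(e)]
  r=least_squares(g,[.69,-.045,.184,-.11],x_scale=.1);print(off,r.x,np.degrees(r.x[3]),r.fun)
  for zz in (.184,):
    r=least_squares(lambda q:g([q[0],q[1],zz,q[2]]),[.69,-.045,-.11],x_scale=.1);print(" fixed z",r.x,np.degrees(r.x[2]),r.fun)
E
```

```text
0 [ 0.6952 -0.0448  0.1784 -0.0842] -4.825966312589849 [-0.964  -1.1454  1.3425  0.8779 -0.9171 -1.8266  1.9605  0.899  -0.4359
 -0.092  -0.1248  0.1515]
 fixed z [ 0.692  -0.0424 -0.0843] -4.83032881336762 [-1.3708 -1.5447  0.993   0.5336 -1.9998 -2.8971  0.9057 -0.1447 -0.1513
 -0.5709 -0.3895  0.3294]
0.4 [ 0.6952 -0.0432  0.1805 -0.0841] -4.819213052169154 [-0.9728 -1.1519  1.3449  0.8819 -0.924  -1.8285  1.9647  0.9078 -0.3472
 -0.0705 -0.1064  0.0975]
 fixed z [ 0.6932 -0.0417 -0.0842] -4.82190283866041 [-1.2252 -1.3996  1.1281  0.6683 -1.5953 -2.4923  1.3106  0.2606 -0.1706
 -0.3674 -0.2705  0.2078]
```

Bar centre ≈ (0.694, -0.0425, 0.182), which agrees with the nominal height of 0.184. I'll grasp ~9 mm in front of its middle, near the centre of mass, approaching along tool x.

```bash
python3 mv.py "g .638 -.036 .293" "g .685 -.0415 .183"
```

```text
g .638 -.036 .293 [12.06 -0.1   6.48] n>= 3
g .685 -.0415 .183 [24.04 -0.09  6.43] n>= 5
```

Emit:
send_rows:
  targets:
    - [3,0,2.2,0]
    - [7,0,4.5,0]
    - [12,-0.1,6.4,0]
    - [15,-0.1,6.4,0]
    - [18,-0.1,6.4,0]
    - [20,-0.1,6.4,0]
    - [22,-0.1,6.4,0]
    - [22,-0.1,6.4,0]
  fingers: 6
  squeeze: 40

```text
clock: 11.25
tcp_pos: [0.6459, -0.0384, 0.2734]
eef_rot: [[0.397, 0.117, 0.911], [-0.047, 0.993, -0.107], [-0.917, -0.0, 0.399]]
wrist_force: [0.2, -0.2, 0.6]
grip_width: 0.638
```

```bash
python3 st.py; python3 - <<'E'
from h import *
crop("side",260,60,120,150,4,"pics/s3.png");crop("top",410,100,150,170,4,"pics/t3.png")
E
```

```text
11.25 [-19.6  20.8  23.7 106.3 -11.5  31.4  92.9] [ 0.646 -0.038  0.273]
[[ 0.397  0.117  0.911]
 [-0.047  0.993 -0.107]
 [-0.917 -0.     0.399]]
grasp [ 0.677 -0.042  0.202] tilt 23.532624261693528 xdir az -6.752552274986179 yaz 83.3035847750054 y_z -0.0004266823012101523 F [ 0.207 -0.156  0.643] g 0.6380007363179124
```

View pics/s3.png

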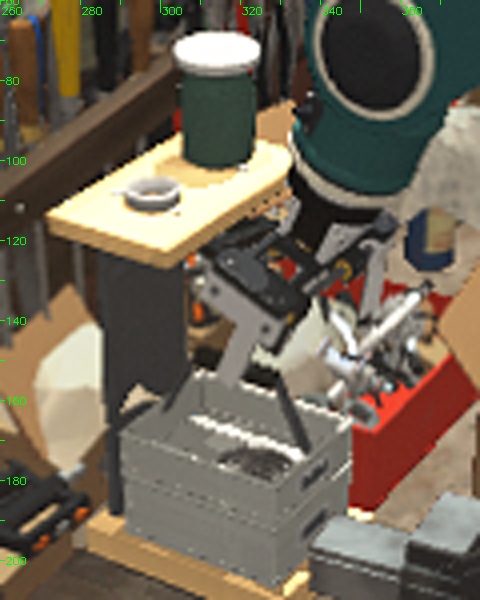

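View pics/t3.png

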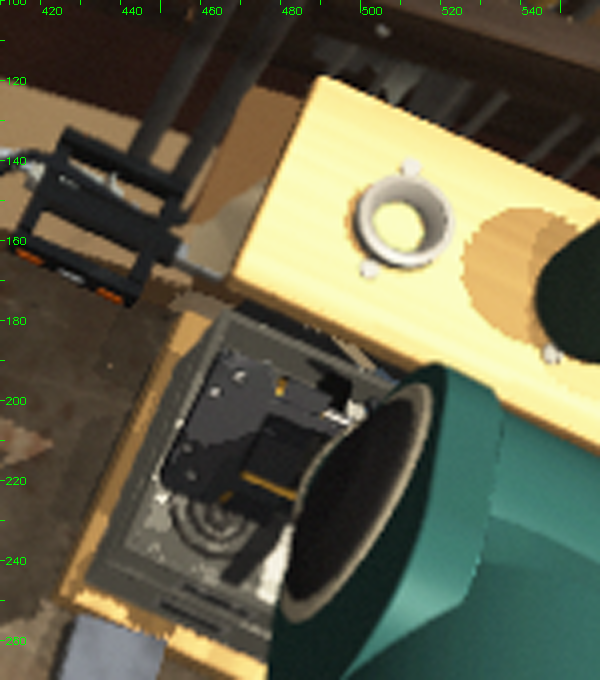

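```bash
python3 - <<'E'
from h import *
np.set_printoptions(precision=3,suppress=True)
p=np.array([.6915,-.0497]);a=-.121;R=np.array([[np.cos(a),-np.sin(a)],[np.sin(a),np.cos(a)]])
for px in [(520,191),(534,200),(560,208)]:
  for z in(.4,.45,.5,.55): X=at_z("top",px,z);print(px,z,X,R.T@(X[:2]-p),proj("side",X)[0])
E
python3 mv.py "g .684 -.0415 .183"
```

```text
(520, 191) 0.4 [ 0.661 -0.025  0.4  ] [-0.033  0.021] [325.94   91.174]
(520, 191) 0.45 [ 0.639 -0.008  0.45 ] [-0.058  0.035] [330.742  77.953]
(520, 191) 0.5 [0.616 0.008 0.5  ] [-0.082  0.049] [335.897  63.788]
(520, 191) 0.55 [0.594 0.025 0.55 ] [-0.106  0.063] [341.442  48.589]
(534, 200) 0.4 [ 0.653 -0.051  0.4  ] [-0.038 -0.006] [331.983  88.49 ]
(534, 200) 0.45 [ 0.632 -0.032  0.45 ] [-0.062  0.01 ] [336.52   75.515]
(534, 200) 0.5 [ 0.61  -0.013  0.5  ] [-0.086  0.026] [341.394  61.605]
(534, 200) 0.55 [0.588 0.005 0.55 ] [-0.109  0.042] [346.637  46.666]
(560, 208) 0.4 [ 0.654 -0.095  0.4  ] [-0.032 -0.049] [337.965  83.21 ]
(560, 208) 0.45 [ 0.632 -0.073  0.45 ] [-0.056 -0.031] [342.197  70.711]
(560, 208) 0.5 [ 0.61  -0.052  0.5  ] [-0.08  -0.012] [346.748  57.291]
(560, 208) 0.55 [ 0.588 -0.03   0.55 ] [-0.105  0.007] [351.65   42.856]
g .684 -.0415 .183 [ 2.15  0.13 -0.2 ] n>= 1
```

The wrist stays ≥ 30 mm in front of the shelf and the fingers straddle the bar. Going in and closing gently.

Emit:
send_rows:
  targets:
    - [1,0.1,-0.1,0]
    - [2.1,0.1,-0.2,0]
    - [2.1,0.1,-0.2,0]

```text
clock: 11.72
tcp_pos: [0.6524, -0.0379, 0.2531]
eef_rot: [[0.397, 0.116, 0.911], [-0.047, 0.993, -0.107], [-0.917, -0.0, 0.399]]
wrist_force: [-0.1, -0.3, 0.5]
grip_width: 0.64
```

Emit:
send_rows:
  targets:
    - [0,0,0,0]
    - [0,0,0,0]
    - [0,0,0,0]
    - [0,0,0,0]
    - [0,0,0,0]
  fingers: 0
  squeeze: 8

```text
clock: 12.35
tcp_pos: [0.6526, -0.0375, 0.2543]
eef_rot: [[0.398, 0.116, 0.91], [-0.046, 0.993, -0.106], [-0.916, 0.0, 0.401]]
wrist_force: [0.6, 4.1, 3.5]
grip_width: 0.172
```

```bash
python3 st.py
```

```text
12.35 [-18.6  22.8  22.7 106.3 -12.8  29.4  93.9] [ 0.653 -0.037  0.254]
[[ 0.398  0.116  0.91 ]
 [-0.046  0.993 -0.106]
 [-0.916  0.     0.401]]
grasp [ 0.684 -0.041  0.183] tilt 23.61431581697836 xdir az -6.602063487054443 yaz 83.35056042267821 y_z 0.0003614960755896477 F [0.631 4.068 3.477] g 0.17210447332481518
```

Opening is 16.2 mm, so the bar is held. There is a slight +4 N lateral force, which I'll relieve with a 1 mm shift. Then I'll grip firmly and lift 2.5 cm.

Emit:
send_rows:
  targets:
    - [0,0.1,0,0]
    - [0,0.1,0,0]
    - [-0.2,0.1,0.1,0]
    - [-0.5,0.1,0.2,0]
    - [-0.9,0.1,0.4,0]
    - [-1.4,0.1,0.6,0]
    - [-1.9,0.1,0.8,0]
    - [-2.3,0.1,1,0]
    - [-2.3,0.1,1,0]
  squeeze: 45

```text
clock: 13.48
tcp_pos: [0.6528, -0.0369, 0.2798]
eef_rot: [[0.398, 0.116, 0.91], [-0.046, 0.993, -0.107], [-0.916, 0.0, 0.401]]
wrist_force: [-0.5, -0.2, -4.4]
grip_width: 0.168
```

```bash
python3 st.py; python3 - <<'E'
from h import *
crop("side",260,60,120,150,4,"pics/s4.png");crop("top",410,100,150,170,4,"pics/t4.png")
E
```

```text
13.475 [-19.7  21.   23.8 105.1 -11.4  32.3  92.7] [ 0.653 -0.037  0.28 ]
[[ 0.398  0.116  0.91 ]
 [-0.046  0.993 -0.107]
 [-0.916  0.     0.401]]
grasp [ 0.684 -0.041  0.208] tilt 23.646912241191202 xdir az -6.652643510223677 yaz 83.32585317590441 y_z 0.00016433218931601615 F [-0.542 -0.155 -4.357] g 0.1681358556420691
```

View pics/s4.png

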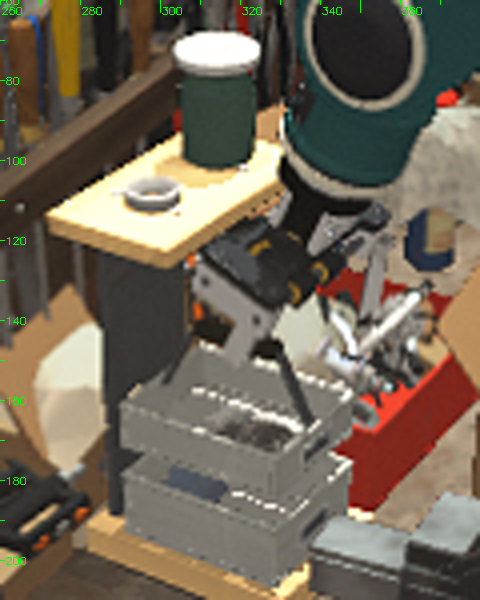

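View pics/t4.png

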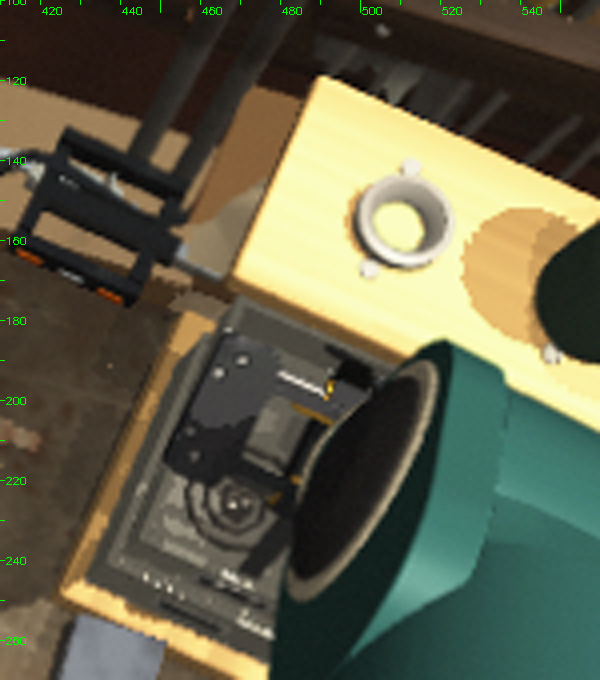

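The tray hangs level just above the lower one, and the lower tray is unmoved and empty. Now out, over, and across to the free bench.

```bash
python3 mv.py ".60 -.03 .295" ".53 .06 .34" ".476 .213 .34" ".476 .213 .19" ".476 .213 .173"
```

```text
.60 -.03 .295 [-3.57  0.07 -4.23] n>= 1
.53 .06 .34 [-10.9    8.19  -9.75] n>= 3
.476 .213 .34 [-13.75  22.76 -16.3 ] n>= 6
.476 .213 .19 [-1.000e-02  2.276e+01 -2.231e+01] n>= 6
.476 .213 .173 [  1.55  22.76 -22.99] n>= 6
```

Emit:
send_rows:
  targets:
    - [-0.8,0,-0.8,0]
    - [-2,0,-2.2,0]
    - [-3.6,0.1,-4.2,0]
    - [-5.6,1.5,-5.8,0]
    - [-7.6,3.7,-7.2,0]
    - [-9.4,6,-8.5,0]
    - [-10.9,8.5,-9.8,0]
    - [-11.8,12,-11.4,0]
    - [-12.5,16,-13.2,0]
    - [-13.2,19.5,-14.8,0]
    - [-13.6,22,-16,0]
    - [-13.7,22.8,-16.3,0]
    - [-11.5,22.8,-17.3,0]
    - [-8.5,22.8,-18.6,0]
    - [-5.5,22.8,-19.9,0]
    - [-3,22.8,-21,0]
    - [-1,22.8,-21.9,0]
    - [0,22.8,-22.3,0]
    - [0,22.8,-22.3,0]

```text
clock: 15.95
tcp_pos: [0.4762, 0.2129, 0.1899]
eef_rot: [[0.398, 0.117, 0.91], [-0.047, 0.993, -0.107], [-0.916, -0.001, 0.4]]
wrist_force: [0.9, 1.0, -4.8]
grip_width: 0.165
```

```bash
python3 st.py; python3 - <<'E'
from h import *
crop("side",230,130,180,150,4,"pics/s5.png");crop("top",0,0,640,480,1,"pics/t5.png")
E
```

```text
15.95 [-52.2  17.5  20.4 124.5  24.2  22.6  28.6] [0.476 0.213 0.19 ]
[[ 0.398  0.117  0.91 ]
 [-0.047  0.993 -0.107]
 [-0.916 -0.001  0.4  ]]
grasp [0.507 0.209 0.118] tilt 23.597121446091858 xdir az -6.779191942508571 yaz 83.3009197681496 y_z -0.0006107803262622996 F [ 0.871  0.958 -4.788] g 0.1653085170422024
```

View pics/s5.png

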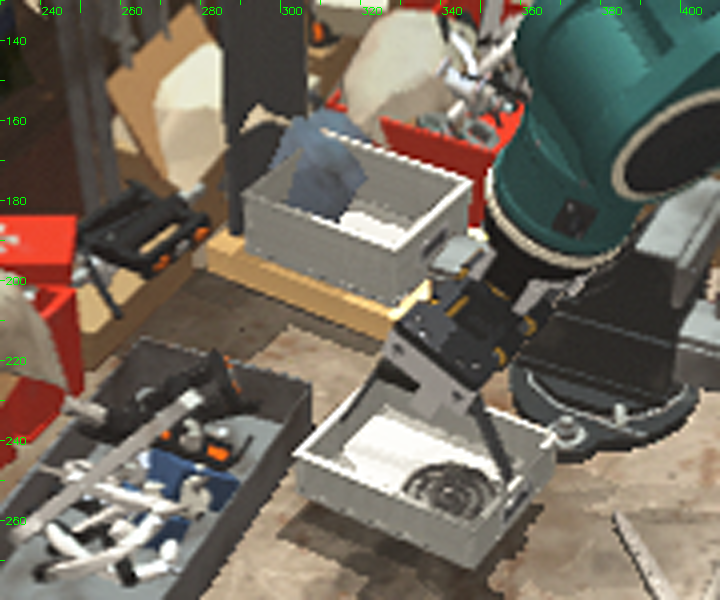

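View pics/t5.png

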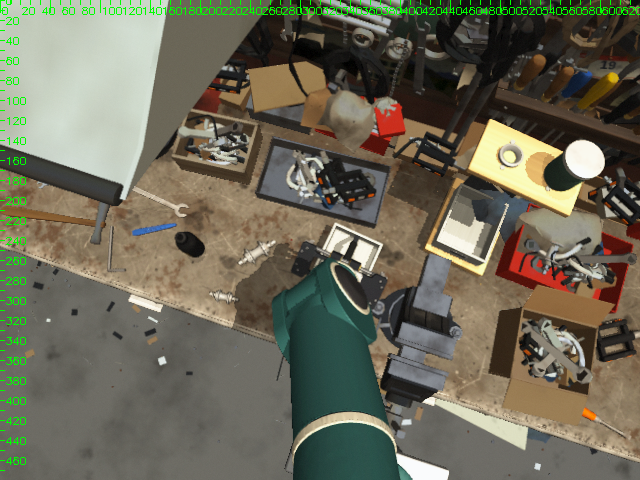

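The chain tray hangs level above the clear patch with the chain inside. Lowering it until contact.

Emit:
send_rows:
  targets:
    - [0.5,0,-0.2,0]
    - [1,0,-0.4,0]
    - [1.3,0,-0.6,0]
    - [1.5,0,-0.7,0]
    - [1.6,0,-0.7,0]
    - [1.6,0,-0.7,0]

```text
clock: 16.8
tcp_pos: [0.4762, 0.2133, 0.1725]
eef_rot: [[0.398, 0.116, 0.91], [-0.047, 0.993, -0.107], [-0.916, -0.0, 0.401]]
wrist_force: [-0.3, 0.2, -4.6]
grip_width: 0.168
```

```bash
python3 st.py; python3 - <<'E'
from h import *
crop("side",275,130,100,90,7,"pics/s6.png");crop("top",420,160,110,120,5,"pics/t6.png")
E
```

```text
16.8 [-52.5  19.6  20.9 125.1  24.7  20.   27.4] [0.476 0.213 0.172]
[[ 0.398  0.116  0.91 ]
 [-0.047  0.993 -0.107]
 [-0.916 -0.     0.401]]
grasp [0.507 0.21  0.101] tilt 23.611849473034702 xdir az -6.676453204642256 yaz 83.3237045301152 y_z -1.2034302211734728e-06 F [-0.285  0.235 -4.625] g 0.16754794553510394
```

View pics/s6.png

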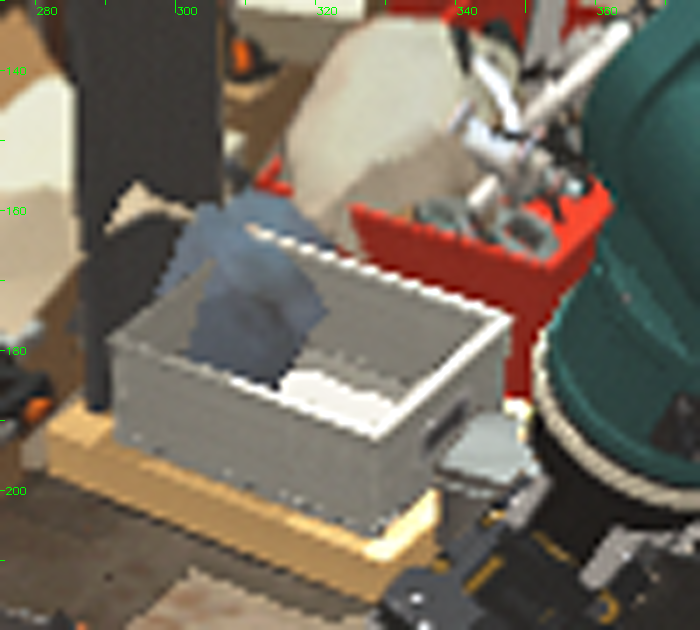

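View pics/t6.png

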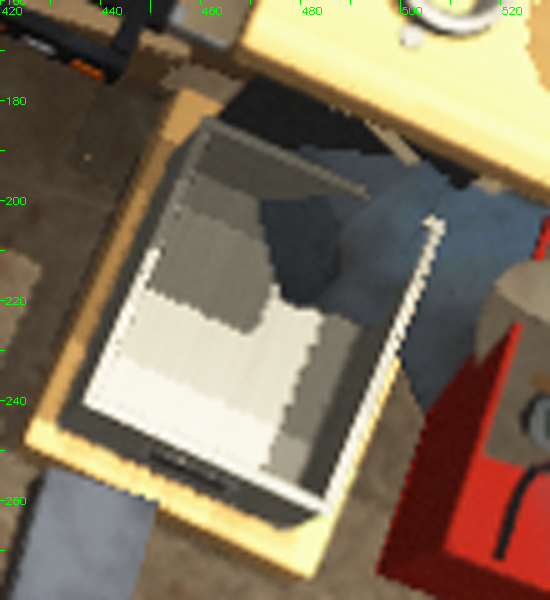

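The lower tray is empty apart from a dark blue rag draped over its rear-right corner, at top (480,205). It overlaps where the chain tray was standing, so it's probably only scenery, but I'll keep the hub in the front-left part. The chain tray hasn't touched the bench yet, so I'll continue down.

Emit:
send_rows:
  targets:
    - [0.1,0,0,0]
    - [0.2,0,-0.1,0]
    - [0.3,0,-0.1,0]
    - [0.3,0,-0.1,0]
    - [0.3,0,-0.1,0]

```text
clock: 17.52
tcp_pos: [0.4762, 0.2133, 0.1702]
eef_rot: [[0.398, 0.117, 0.91], [-0.046, 0.993, -0.107], [-0.916, 0.0, 0.401]]
wrist_force: [-21.7, -3.8, 31.0]
grip_width: 0.167
```

Contact is firm, so I'll ease back slightly before opening.

Emit:
send_rows:
  targets:
    - [-0.2,0,0,0]
    - [-0.2,0,0,0]

```text
clock: 17.77
tcp_pos: [0.4757, 0.2134, 0.1712]
eef_rot: [[0.398, 0.116, 0.91], [-0.046, 0.993, -0.107], [-0.916, 0.0, 0.401]]
wrist_force: [-0.2, -0.1, -5.7]
grip_width: 0.167
```

Emit:
send_rows:
  targets:
    - [0.1,0,0,0]
    - [0.1,0,0,0]

```text
clock: 18.02
tcp_pos: [0.4761, 0.2134, 0.1703]
eef_rot: [[0.398, 0.116, 0.91], [-0.047, 0.993, -0.107], [-0.916, -0.0, 0.4]]
wrist_force: [-5.6, -0.6, 3.7]
grip_width: 0.164
```

Just resting. Release and retract along the tool.

Emit:
send_rows:
  targets:
    - [0,0,0,0]
    - [0,0,0,0]
    - [0,0,0,0]
    - [-1,0,0,0]
    - [-3,0,0,0]
    - [-6,0,0,0]
    - [-9,0,0,0]
    - [-12,0,0,0]
    - [-12,0,0,0]
  fingers: 6

```text
clock: 19.15
tcp_pos: [0.4282, 0.2195, 0.2825]
eef_rot: [[0.4, 0.115, 0.909], [-0.043, 0.993, -0.107], [-0.916, 0.004, 0.402]]
wrist_force: [-0.3, -0.5, -0.8]
grip_width: 0.638
```

```bash
python3 st.py; python3 - <<'E'
from h import *
crop("side",270,180,160,180,3,"pics/s7.png")
o=ctrl.get_obs();R=o["eef_rot"];a=np.array([.0760,-.0628,0]);a/=np.linalg.norm(a)
y=-np.cross(R[:,0],a);y/=np.linalg.norm(y);print(y,"roll",np.degrees(np.arctan2(y@R[:,2],y@R[:,1])))
E
python3 mv.py "g .440 .418 .122" "g .480 .4135 .031"
```

```text
19.15 [-58.    3.7  19.9 124.8  25.6  37.1  26.4] [0.428 0.22  0.282]
[[ 0.4    0.115  0.909]
 [-0.043  0.993 -0.107]
 [-0.916  0.004  0.402]]
grasp [0.459 0.216 0.211] tilt 23.718269777941682 xdir az -6.163005980164995 yaz 83.37841378261231 y_z 0.0035163790964448396 F [-0.321 -0.487 -0.788] g 0.638080719503903
[0.61938974 0.74957993 0.23342296] roll 35.24380651380784
g .440 .418 .122 [ 6.37 19.85 -7.44] n>= 4
g .480 .4135 .031 [16.32 19.85 -7.41] n>= 5
```

View pics/s7.png

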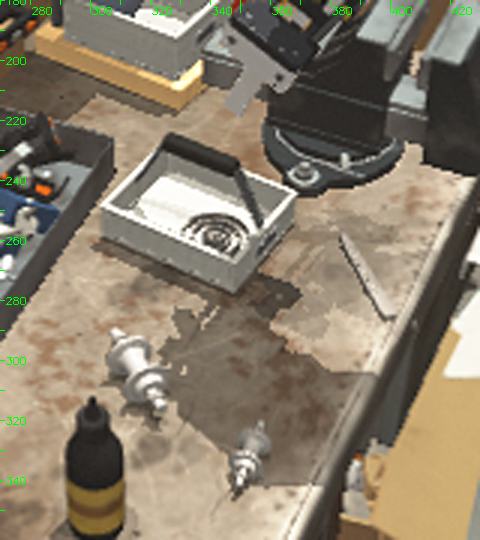

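The chain tray rests level on the bench with the chain in it at side (337,257), and the lever at (387,275), hub and bottle are undisturbed. Going for the hub with roll +35° so the jaw axis is perpendicular to the axle.

Emit:
send_rows:
  targets:
    - [0,4,-1.5,7]
    - [0,8.5,-3,14]
    - [1.5,13,-4.5,21]
    - [3.5,17,-6.2,28]
    - [6.4,19.8,-7.4,35]
    - [8,19.8,-7.4,35]
    - [8,19.8,-7.4,35]
  fingers: 5.8

```text
clock: 20.08
tcp_pos: [0.4163, 0.4181, 0.176]
eef_rot: [[0.397, 0.617, 0.679], [-0.05, 0.753, -0.656], [-0.916, 0.226, 0.33]]
wrist_force: [0.1, -0.7, 0.6]
grip_width: 0.62
```

```bash
python3 st.py; python3 mv.py "g .480 .4135 .031"; python3 - <<'E'
from h import *
crop("side",260,210,140,150,4,"pics/s8.png")
crop("top",170,180,150,140,4,"pics/t8.png")
E
```

```text
20.075 [-71.2  27.   18.3 112.2  23.6  33.1 -26.1] [0.416 0.418 0.176]
[[ 0.397  0.617  0.679]
 [-0.05   0.753 -0.656]
 [-0.916  0.226  0.33 ]]
grasp [0.447 0.414 0.105] tilt 23.581988476823017 xdir az -7.1634976420001015 yaz 50.66145463451697 y_z 0.22641132446585763 F [ 0.072 -0.68   0.566] g 0.6197898225827845
g .480 .4135 .031 [ 8.04  0.3  -0.15] n>= 2
```

View pics/s8.png

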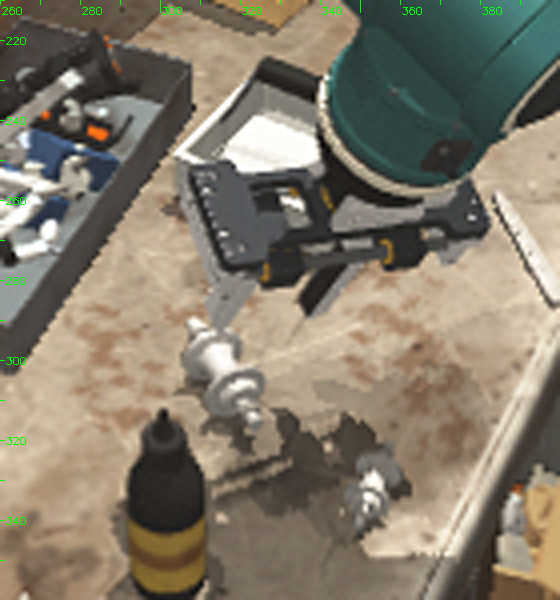

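View pics/t8.png

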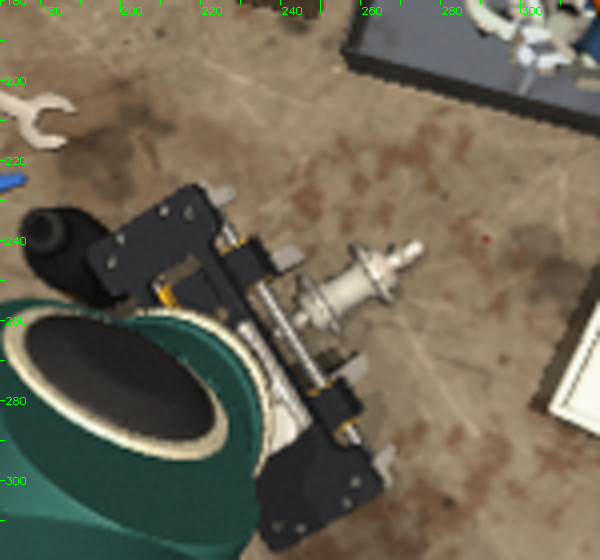

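The open fingers approach the hub squarely, and the body clears the bottle by ~30 mm by my calculation. Advance.

Emit:
send_rows:
  targets:
    - [2,0.1,0,0]
    - [4,0.2,-0.1,0]
    - [6,0.3,-0.1,0]
    - [7.4,0.3,-0.1,0]
    - [8,0.3,-0.1,0]
    - [8,0.3,-0.1,0]

```text
clock: 20.92
tcp_pos: [0.4489, 0.4188, 0.1046]
eef_rot: [[0.398, 0.617, 0.679], [-0.046, 0.752, -0.657], [-0.916, 0.23, 0.328]]
wrist_force: [-0.3, -0.1, -0.0]
grip_width: 0.616
```

```bash
python3 st.py; python3 - <<'E'
from h import *
crop("side",260,210,140,150,4,"pics/s9.png")
crop("top",190,200,110,120,5,"pics/t9.png")
E
```

```text
20.925 [-68.1  35.8  18.4 110.6  23.8  25.1 -26.5] [0.449 0.419 0.105]
[[ 0.398  0.617  0.679]
 [-0.046  0.752 -0.657]
 [-0.916  0.23   0.328]]
grasp [0.48  0.415 0.033] tilt 23.61250401858006 xdir az -6.6662680681598365 yaz 50.63042526440101 y_z 0.22986249227411798 F [-0.255 -0.076 -0.03 ] g 0.6155963751267544
```

View pics/s9.png

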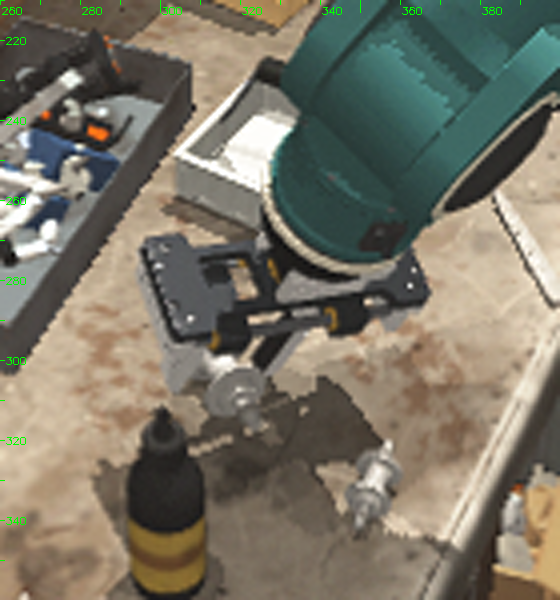

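View pics/t9.png

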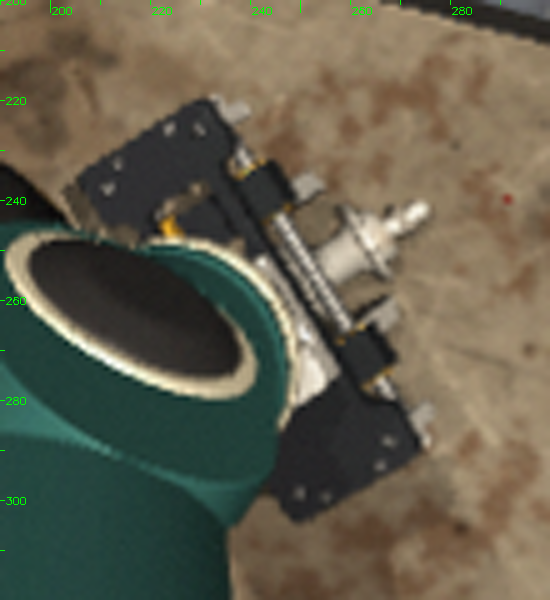

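The fingers straddle the hub. Closing softly.

Emit:
send_rows:
  targets:
    - [0,0,0,0]
    - [0,0,0,0]
    - [0,0,0,0]
    - [0,0,0,0]
  fingers: 0
  squeeze: 8

```text
clock: 21.52
tcp_pos: [0.4489, 0.4191, 0.1046]
eef_rot: [[0.398, 0.617, 0.679], [-0.046, 0.753, -0.657], [-0.916, 0.23, 0.328]]
wrist_force: [-1.7, 0.3, 4.9]
grip_width: 0.454
```

```bash
python3 st.py
```

```text
21.525 [-68.1  35.8  18.4 110.6  23.8  25.1 -26.5] [0.449 0.419 0.105]
[[ 0.398  0.617  0.679]
 [-0.046  0.753 -0.657]
 [-0.916  0.23   0.328]]
grasp [0.48  0.415 0.033] tilt 23.61703453195328 xdir az -6.6354018819447775 yaz 50.6452233097662 y_z 0.23000449938963025 F [-1.675  0.327  4.945] g 0.4541006127754613
```

The opening is 42.7 mm, matching the 43 mm hub. Firmer grip and lift.

```bash
python3 mv.py "d 0 0 .20"
```

```text
d 0 0 .20 [-18.32   4.6    6.56] n>= 4
```

Emit:
send_rows:
  targets:
    - [0,0,0,0]
    - [-0.3,0,0.1,0]
    - [-0.9,0.2,0.3,0]
    - [-2.7,0.7,1,0]
    - [-5.5,1.4,2,0]
    - [-9.2,2.3,3.3,0]
    - [-13.7,3.4,4.9,0]
    - [-18.3,4.6,6.6,0]
    - [-18.3,4.6,6.6,0]
  squeeze: 28

```text
clock: 22.65
tcp_pos: [0.4501, 0.4193, 0.3085]
eef_rot: [[0.401, 0.617, 0.678], [-0.042, 0.751, -0.659], [-0.915, 0.236, 0.327]]
wrist_force: [0.4, 0.2, -2.9]
grip_width: 0.446
```

```bash
python3 st.py; python3 - <<'E'
from h import *
crop("side",200,120,250,200,3,"pics/s10.png")
E
```

```text
22.65 [-66.5  18.2  15.9 103.6  20.6  47.7 -16.2] [0.45  0.419 0.308]
[[ 0.401  0.617  0.678]
 [-0.042  0.751 -0.659]
 [-0.915  0.236  0.327]]
grasp [0.481 0.416 0.237] tilt 23.758869813139846 xdir az -5.933880351374054 yaz 50.604683952198386 y_z 0.23586501240229527 F [ 0.389  0.242 -2.917] g 0.446199651676456
```

View pics/s10.png

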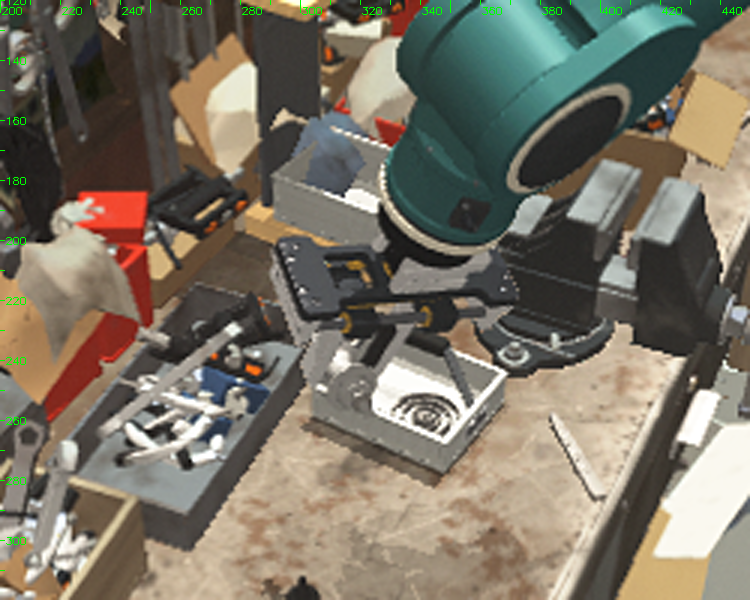

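The hub is held level at side (313,240). Now I'll fit the lower tray's pose from its rim corners in the last clear pictures. From those I'll compute an entry that goes from the front, then straight down.

```bash
python3 - <<'E'
from h import *
np.set_printoptions(precision=4,suppress=True)
z=.09
for off in(0,.4):
  ob=[("top",(-.075,.06,z),(436.4,241)),("top",(-.075,-.06,z),(485,262.4)),("top",(.075,.06,z),(461,184.4)),("top",(.075,-.06,z),(507.4,203.6)),
  ("side",(.075,.06,z),(290.7,178.6)),("side",(-.075,.06,z),(329,192.4)),("side",(-.075,-.06,z),(347.9,175.4))]
  def f(p):
    c,s=np.cos(p[2]),np.sin(p[2]);R=np.array([[c,-s],[s,c]])
    return np.ravel([proj(n,np.r_[R@np.array(P[:2])+p[:2],P[2]])[0]-np.array(px)+off for n,P,px in ob])
  r=least_squares(f,[.69,-.04,-.1],x_scale=.1,loss="soft_l1");p=r.x;print(p,np.degrees(p[2]));print(f(p).reshape(-1,2))
c,s=np.cos(p[2]),np.sin(p[2]);R=np.array([[c,-s],[s,c]])
T=lambda x,y:R@np.array([x,y])+p[:2]
print("rag floor local",[R.T@(at_z("top",q,.035)[:2]-p[:2]) for q in((472.5,200),(476,219),(484,221))])
hub=T(-.022,.003);print("hub target",hub,"grasp",hub+[0,.0015])
print("back dir",R@[-1,0])
E
```

```text
[ 0.6897 -0.0407 -0.1143] -6.546978722147496
[[-0.3702  0.0003]
 [ 0.3334  0.5788]
 [-1.4003 -0.8496]
 [ 0.1934  0.9445]
 [-0.358  -0.7353]
 [-0.0679 -0.6932]
 [-0.2227 -0.9161]]
[ 0.6906 -0.0399 -0.1145] -6.562882308438953
[[-0.2417 -0.0813]
 [ 0.4472  0.5037]
 [-1.2535 -0.8978]
 [ 0.3263  0.9016]
 [-0.3098 -0.2737]
 [-0.0344 -0.2211]
 [-0.1588 -0.4483]]
rag floor local [array([0.0725, 0.007 ]), array([ 0.0314, -0.0176]), array([ 0.035 , -0.0371])]
hub target [ 0.6691 -0.0344] grasp [ 0.6691 -0.0329]
back dir [-0.9934  0.1143]
```

Lower tray is at (0.690, -0.040), yaw -6.55°, matching the stack fit. Hub target is 22 mm in front of the tray's middle, clear of the rag.

```bash
python3 mv.py "g .53 .2 .24" "g .53 -.017 .22" "g .669 -.033 .145"
```

```text
g .53 .2 .24 [  2.41 -13.    17.7 ] n>= 4
g .53 -.017 .22 [  5.2  -29.78  31.33] n>= 8
g .669 -.033 .145 [ 17.69 -24.15  39.35] n>= 9
```

Emit:
send_rows:
  targets:
    - [0.4,-2.2,3,0]
    - [0.9,-5.5,7.5,0]
    - [1.6,-9.2,12.5,0]
    - [2.4,-13,17.7,0]
    - [3,-17,21,0]
    - [3.8,-21.5,24.5,0]
    - [4.5,-25.5,28,0]
    - [5,-28.5,30.5,0]
    - [5.2,-29.8,31.3,0]
    - [5.2,-29.8,31.3,0]

```text
clock: 23.95
tcp_pos: [0.4977, -0.0145, 0.2897]
eef_rot: [[0.396, 0.619, 0.678], [-0.048, 0.751, -0.658], [-0.917, 0.228, 0.327]]
wrist_force: [0.4, 0.8, -2.3]
grip_width: 0.446
```

```bash
python3 st.py; python3 mv.py "g .669 -.033 .145" "g .669 -.033 .075"; python3 - <<'E'
from h import *
crop("side",200,60,250,200,3,"pics/s11.png")
E
```

```text
23.95 [-33.7   2.9  31.  124.7   5.   29.7  41.2] [ 0.498 -0.015  0.29 ]
[[ 0.396  0.619  0.678]
 [-0.048  0.751 -0.658]
 [-0.917  0.228  0.327]]
grasp [ 0.529 -0.018  0.218] tilt 23.490644906354415 xdir az -6.911892531919372 yaz 50.49982074126118 y_z 0.22792342302069066 F [ 0.395  0.806 -2.312] g 0.44573000882340674
g .669 -.033 .145 [12.34  5.92  8.1 ] n>= 3
g .669 -.033 .075 [18.76  4.33  5.81] n>= 4
```

View pics/s11.png

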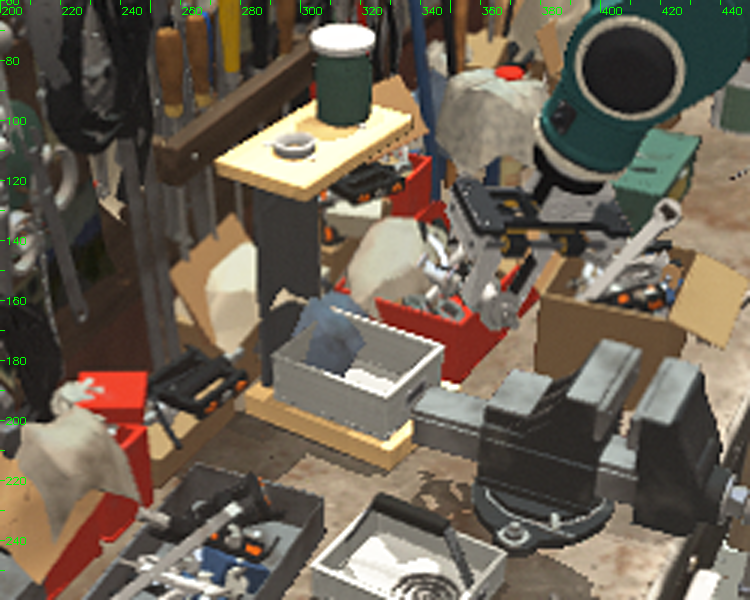

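The hub hangs at side (368,160) in front of the stack, all clear. Moving in over the tray.

Emit:
send_rows:
  targets:
    - [3,1.5,2,0]
    - [6.2,3,4.1,0]
    - [9.3,4.5,6.1,0]
    - [11.5,5.5,7.5,0]
    - [12.3,5.9,8.1,0]
    - [12.3,5.9,8.1,0]

```text
clock: 24.75
tcp_pos: [0.6385, -0.0275, 0.2177]
eef_rot: [[0.397, 0.617, 0.68], [-0.046, 0.753, -0.657], [-0.917, 0.229, 0.327]]
wrist_force: [0.1, -0.8, -2.1]
grip_width: 0.445
```

```bash
python3 st.py; python3 mv.py "g .669 -.033 .075"; python3 - <<'E'
from h import *
crop("side",250,80,130,140,4,"pics/s12.png");crop("top",410,130,150,140,4,"pics/t12.png")
E
```

```text
24.75 [-20.9  24.6  24.1 109.9 -16.6  24.7  61.2] [ 0.638 -0.028  0.218]
[[ 0.397  0.617  0.68 ]
 [-0.046  0.753 -0.657]
 [-0.917  0.229  0.327]]
grasp [ 0.669 -0.031  0.146] tilt 23.54120503279667 xdir az -6.676213241407559 yaz 50.661091930099076 y_z 0.2288847613310159 F [ 0.076 -0.787 -2.101] g 0.44490718324755557
g .669 -.033 .075 [ 6.52 -1.8  -2.24] n>= 2
```

View pics/s12.png

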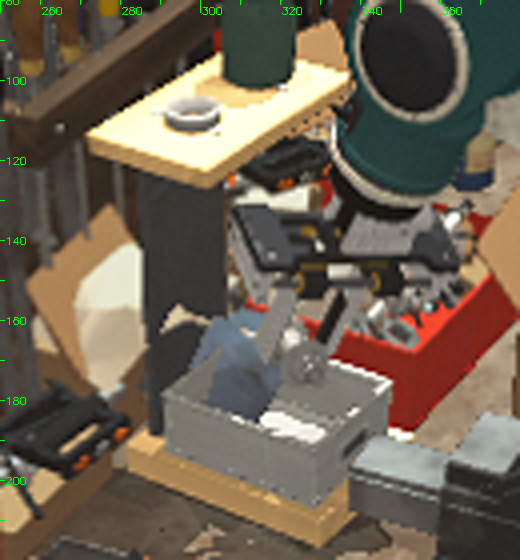

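View pics/t12.png

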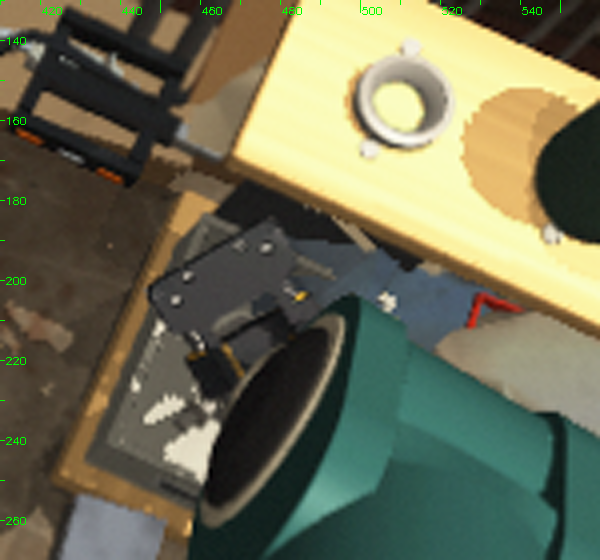

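The hub is over the tray opening at side (326,170), and the gripper body is below and in front of the board. Lowering.

Emit:
send_rows:
  targets:
    - [1.5,-0.4,-0.5,0]
    - [3,-0.8,-1,0]
    - [4.5,-1.2,-1.5,0]
    - [5.8,-1.6,-2,0]
    - [6.5,-1.8,-2.2,0]
    - [6.5,-1.8,-2.2,0]

```text
clock: 25.6
tcp_pos: [0.6385, -0.0305, 0.1468]
eef_rot: [[0.397, 0.618, 0.679], [-0.047, 0.752, -0.657], [-0.917, 0.229, 0.328]]
wrist_force: [0.3, 0.5, -2.3]
grip_width: 0.448
```

```bash
python3 st.py; python3 mv.py "d 0 0 -.005"; python3 - <<'E'
from h import *
crop("side",275,130,90,80,7,"pics/s13.png")
E
```

```text
25.6 [-15.8  30.5  18.3 111.8 -20.8  16.5  65.3] [ 0.638 -0.03   0.147]
[[ 0.397  0.618  0.679]
 [-0.047  0.752 -0.657]
 [-0.917  0.229  0.328]]
grasp [ 0.669 -0.034  0.075] tilt 23.56986926492293 xdir az -6.714425496756089 yaz 50.611702038588646 y_z 0.22924720528165252 F [ 0.277  0.517 -2.282] g 0.4478748040876698
d 0 0 -.005 [ 0.46 -0.11 -0.16] n>= 1
```

View pics/s13.png

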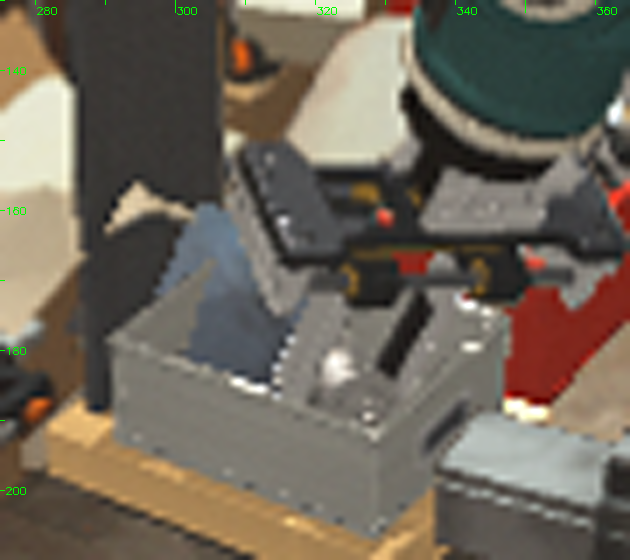

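Emit:
send_rows:
  targets:
    - [0.3,0,-0.1,0]
    - [0.5,-0.1,-0.2,0]
    - [0.5,-0.1,-0.2,0]

```text
clock: 26.02
tcp_pos: [0.6385, -0.0299, 0.1418]
eef_rot: [[0.398, 0.617, 0.679], [-0.047, 0.752, -0.657], [-0.916, 0.23, 0.328]]
wrist_force: [0.3, 0.7, -2.2]
grip_width: 0.447
```

Emit:
send_rows:
  targets:
    - [0.1,0,0,0]
    - [0.1,0,0,0]

```text
clock: 26.28
tcp_pos: [0.639, -0.0299, 0.141]
eef_rot: [[0.398, 0.617, 0.679], [-0.047, 0.753, -0.657], [-0.916, 0.23, 0.328]]
wrist_force: [0.2, -0.2, -1.9]
grip_width: 0.447
```

Emit:
send_rows:
  targets:
    - [0.1,0,0,0]
    - [0.1,0,0,0]

```text
clock: 26.52
tcp_pos: [0.6394, -0.03, 0.14]
eef_rot: [[0.398, 0.617, 0.679], [-0.047, 0.752, -0.657], [-0.916, 0.23, 0.328]]
wrist_force: [-0.2, 0.0, -2.0]
grip_width: 0.45
```

Emit:
send_rows:
  targets:
    - [0.1,0,0,0]
    - [0.1,0,0,0]

```text
clock: 26.78
tcp_pos: [0.6398, -0.0301, 0.1395]
eef_rot: [[0.398, 0.617, 0.679], [-0.046, 0.752, -0.657], [-0.916, 0.23, 0.328]]
wrist_force: [-6.2, 0.8, 7.3]
grip_width: 0.445
```

Contact felt, so the hub is on the tray floor. Open to 6.4 cm, then rise vertically so the fingers clear the front wall.

Emit:
send_rows:
  targets:
    - [0,0,0,0]
    - [0,0,0,0]
    - [0,0,0,0]
    - [0,0,0,0]
    - [-0.5,0.1,0.2,0]
    - [-1.4,0.4,0.5,0]
    - [-2.8,0.7,1,0]
    - [-4.6,1.2,1.7,0]
    - [-6.9,1.7,2.5,0]
    - [-6.9,1.7,2.5,0]
  fingers: 6.4

```text
clock: 28.02
tcp_pos: [0.6406, -0.0304, 0.2172]
eef_rot: [[0.401, 0.616, 0.678], [-0.046, 0.752, -0.657], [-0.915, 0.232, 0.33]]
wrist_force: [-0.1, 0.9, -0.0]
grip_width: 0.68
```

```bash
python3 st.py; python3 mv.py "d -.14 .016 .07"  "d -.17 .08 .17";python3 - <<'E'
from h import *
crop("side",275,130,90,80,7,"pics/s14.png")
E
```

```text
28.025 [-20.6  24.8  24.1 109.8 -17.2  24.4  62.1] [ 0.641 -0.03   0.217]
[[ 0.401  0.616  0.678]
 [-0.046  0.752 -0.657]
 [-0.915  0.232  0.33 ]]
grasp [ 0.672 -0.034  0.146] tilt 23.814820119529383 xdir az -6.552685806274039 yaz 50.682858609379814 y_z 0.2323234634182923 F [-0.123  0.933 -0.006] g 0.6802843630000625
d -.14 .016 .07 [-12.09  -5.8   -8.23] n>= 3
d -.17 .08 .17 [-22.74  -0.51 -11.16] n>= 5
```

View pics/s14.png

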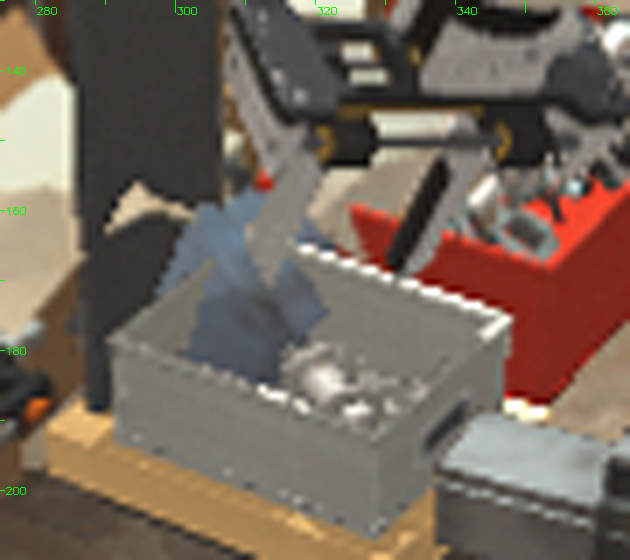

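The hub lies in the tray at side (322,184). Backing out and looking at it from above before fetching the chain tray.

Emit:
send_rows:
  targets:
    - [-3,-1.4,-2,0]
    - [-7,-3.4,-4.8,0]
    - [-12,-5.8,-8.2,0]
    - [-15.5,-4,-9.2,-6]
    - [-19,-2.5,-10.2,-13]
    - [-22.7,-0.5,-11.2,-20]
    - [-22.7,-0.5,-11.2,-28]
    - [-22.7,-0.5,-11.2,-35]
    - [-22.7,-0.5,-11.2,-35]

```text
clock: 29.2
tcp_pos: [0.4702, 0.05, 0.3843]
eef_rot: [[0.397, 0.116, 0.91], [-0.046, 0.993, -0.107], [-0.917, 0.0, 0.4]]
wrist_force: [-0.4, -0.1, 0.4]
grip_width: 0.681
```

```bash
python3 st.py; python3 mv.py ".43 .2195 .33" ".4282 .2195 .2825";python3 - <<'E'
from h import *
crop("top",420,160,110,120,5,"pics/t15.png");crop("side",240,130,180,160,4,"pics/s15.png")
E
```

```text
29.2 [-49.3  -8.5  32.3 120.2  18.8  46.4  56.4] [0.47  0.05  0.384]
[[ 0.397  0.116  0.91 ]
 [-0.046  0.993 -0.107]
 [-0.917  0.     0.4  ]]
grasp [0.501 0.046 0.313] tilt 23.5790613778887 xdir az -6.666390889133816 yaz 83.31243080314594 y_z 0.0001613270561639704 F [-0.373 -0.091  0.432] g 0.6812822583889292
.43 .2195 .33 [ 2.59 16.36 -7.64] n>= 4
.4282 .2195 .2825 [ 6.87 16.34 -9.7 ] n>= 4
```

View pics/t15.png

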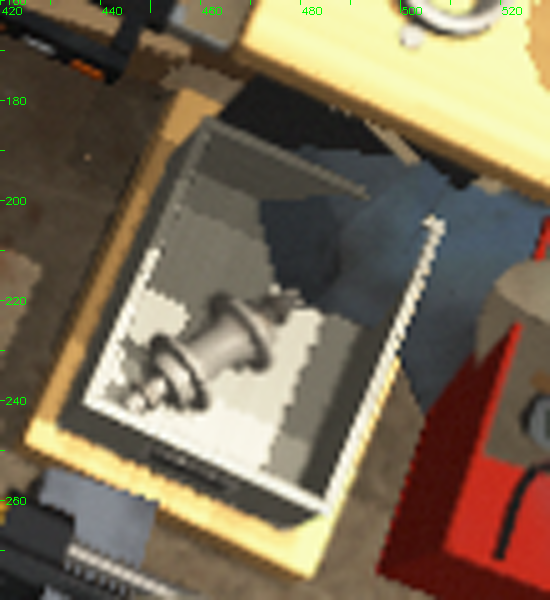

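View pics/s15.png

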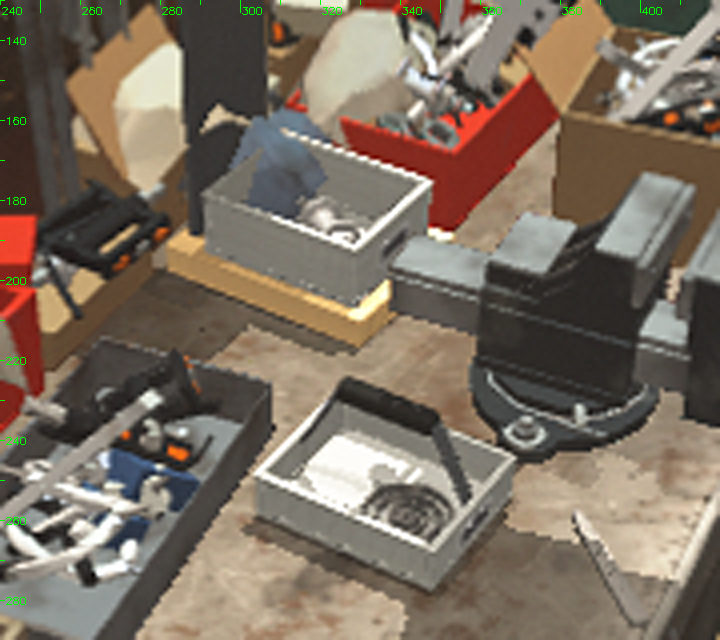

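The hub lies flat in the tray, top (462,230). The lower tray hasn't moved and the chain tray is as I left it. Regrasping it at the recorded pose.

Emit:
send_rows:
  targets:
    - [0.8,4,-1.9,0]
    - [1.7,9,-4.2,0]
    - [3,13.5,-7,0]
    - [5,16,-9,0]
    - [6.9,16.3,-9.7,0]
    - [10,16.3,-9.7,0]
    - [13,16.3,-9.7,0]
    - [15,16.3,-9.7,0]
    - [15,16.3,-9.7,0]
  fingers: 6

```text
clock: 30.42
tcp_pos: [0.4606, 0.2146, 0.2071]
eef_rot: [[0.396, 0.119, 0.911], [-0.049, 0.993, -0.108], [-0.917, -0.002, 0.399]]
wrist_force: [-0.5, -0.5, -0.2]
grip_width: 0.641
```

```bash
python3 st.py; python3 mv.py ".4761 .2134 .1708";python3 - <<'E'
from h import *
crop("side",270,180,140,120,5,"pics/s16.png")
E
```

```text
30.425 [-53.8  14.3  20.3 125.4  25.2  25.4  27. ] [0.461 0.215 0.207]
[[ 0.396  0.119  0.911]
 [-0.049  0.993 -0.108]
 [-0.917 -0.002  0.399]]
grasp [0.492 0.211 0.136] tilt 23.52010959590189 xdir az -7.027782351964774 yaz 83.1769500819121 y_z -0.0015551818006322808 F [-0.47  -0.514 -0.198] g 0.6409305362640868
.4761 .2134 .1708 [ 3.94  0.07 -0.03] n>= 1
```

View pics/s16.png

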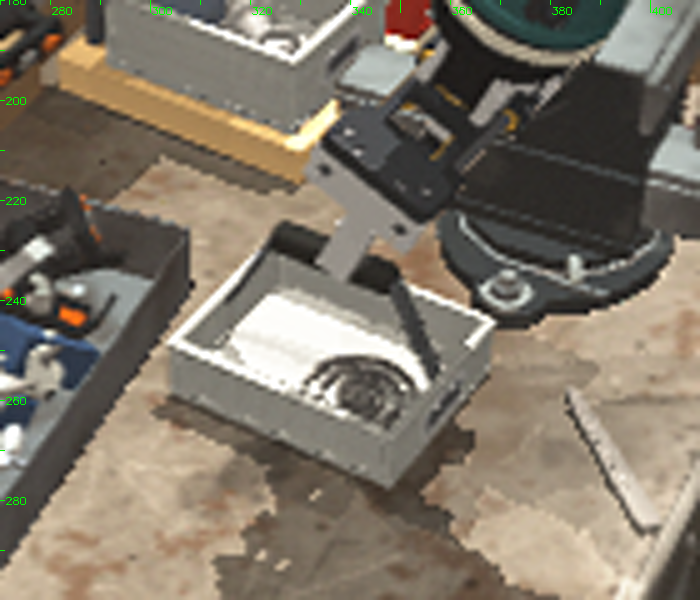

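The fingers are either side of the bar near its middle. I'll go to the grasp and close.

Emit:
send_rows:
  targets:
    - [1.5,0,0,0]
    - [3,0.1,0,0]
    - [3.9,0.1,0,0]
    - [3.9,0.1,0,0]

```text
clock: 30.98
tcp_pos: [0.4764, 0.2141, 0.1718]
eef_rot: [[0.397, 0.117, 0.91], [-0.048, 0.993, -0.106], [-0.917, -0.001, 0.4]]
wrist_force: [0.1, 0.4, 0.7]
grip_width: 0.638
```

Emit:
send_rows:
  targets:
    - [0,0,0,0]
    - [0,0,0,0]
    - [0,0,0,0]
    - [0,0,0,0]
    - [0,0,0,0]
  fingers: 0
  squeeze: 8

```text
clock: 31.6
tcp_pos: [0.4764, 0.2141, 0.1726]
eef_rot: [[0.398, 0.117, 0.91], [-0.047, 0.993, -0.107], [-0.916, -0.0, 0.4]]
wrist_force: [0.2, -2.6, -0.9]
grip_width: 0.17
```

```bash
python3 st.py
```

```text
31.6 [-52.3  19.6  20.5 125.   25.   20.2  27.1] [0.476 0.214 0.173]
[[ 0.398  0.117  0.91 ]
 [-0.047  0.993 -0.107]
 [-0.916 -0.     0.4  ]]
grasp [0.507 0.21  0.101] tilt 23.603067168522518 xdir az -6.741553566935536 yaz 83.30011098667178 y_z -0.0003177450363673075 F [ 0.163 -2.588 -0.926] g 0.17042882415336547
```

Held again at 16 mm opening, about 2 mm higher on the bar. That makes the seated TCP ≈ (0.653, -0.037, 0.2566). Lifting and retracing the path.

```bash
python3 mv.py "d 0 0 .17" ".53 .06 .345" ".60 -.0305 .305" ".653 -.037 .285"
```

```text
d 0 0 .17 [-1.558e+01 -1.000e-02  6.810e+00] n>= 3
.53 .06 .345 [-12.94 -14.68  13.43] n>= 4
.60 -.0305 .305 [ -6.07 -22.85  19.17] n>= 6
.653 -.037 .285 [ -2.1  -22.88  23.26] n>= 6
```

Emit:
send_rows:
  targets:
    - [0,0,0,0]
    - [0,0,0,0]
    - [-0.5,0,0.2,0]
    - [-1.5,0,0.6,0]
    - [-4,0,1.7,0]
    - [-7,0,3.1,0]
    - [-10.5,0,4.6,0]
    - [-13.5,0,5.9,0]
    - [-15.4,0,6.8,0]
    - [-15.4,-2,7.6,0]
    - [-15,-5.5,9.2,0]
    - [-14,-10,11.3,0]
    - [-12.9,-14.5,13.4,0]
    - [-11,-17,15,0]
    - [-9,-19.5,16.7,0]
    - [-7.5,-21.8,18,0]
    - [-6.1,-22.9,19.2,0]
    - [-6.1,-22.9,19.2,0]
  squeeze: 45

```text
clock: 33.85
tcp_pos: [0.6002, -0.0318, 0.3051]
eef_rot: [[0.397, 0.118, 0.91], [-0.047, 0.993, -0.108], [-0.917, -0.0, 0.399]]
wrist_force: [0.2, 1.1, -4.6]
grip_width: 0.166
```

```bash
python3 st.py;  python3 mv.py ".653 -.037 .285"; python3 - <<'E'
from h import *
crop("side",250,60,160,150,4,"pics/s17.png")
E
```

```text
33.85 [-25.7  14.   28.5 110.9  -7.6  33.4  89.5] [ 0.6   -0.032  0.305]
[[ 0.397  0.118  0.91 ]
 [-0.047  0.993 -0.108]
 [-0.917 -0.     0.399]]
grasp [ 0.631 -0.035  0.234] tilt 23.545591824519384 xdir az -6.78920138493267 yaz 83.24741066707553 y_z -0.0002784502612081916 F [ 0.19   1.135 -4.581] g 0.16646085333390728
.653 -.037 .285 [3.96 0.1  4.06] n>= 1
```

View pics/s17.png

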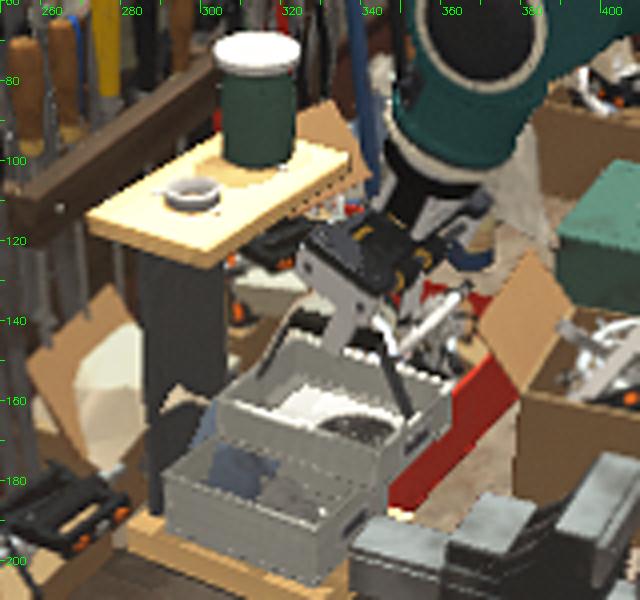

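The tray is level, and its bottom is above the lower rim, since its TCP height puts the foot at ~0.13. Sliding in over the lower tray.

Emit:
send_rows:
  targets:
    - [1,0,1,0]
    - [2,0,2,0]
    - [3,0.1,3,0]
    - [3.7,0.1,3.8,0]
    - [4,0.1,4.1,0]
    - [4,0.1,4.1,0]

```text
clock: 34.65
tcp_pos: [0.6536, -0.0361, 0.2849]
eef_rot: [[0.397, 0.117, 0.91], [-0.047, 0.993, -0.107], [-0.916, -0.0, 0.4]]
wrist_force: [0.2, -0.0, -4.7]
grip_width: 0.166
```

```bash
python3 st.py;  python3 mv.py ".6531 -.0369 .263"; python3 - <<'E'
from h import *
crop("side",275,120,90,90,7,"pics/s18.png");crop("top",420,160,110,120,5,"pics/t18.png")
E
```

```text
34.65 [-21.5  21.   26.1 104.8 -12.6  33.1  93.6] [ 0.654 -0.036  0.285]
[[ 0.397  0.117  0.91 ]
 [-0.047  0.993 -0.107]
 [-0.916 -0.     0.4  ]]
grasp [ 0.685 -0.04   0.213] tilt 23.585974030741056 xdir az -6.713790314870741 yaz 83.30787645680721 y_z -0.0001651022779177372 F [ 0.151 -0.012 -4.748] g 0.1659989251930271
.6531 -.0369 .263 [ 1.99 -0.08 -0.91] n>= 1
```

View pics/s18.png

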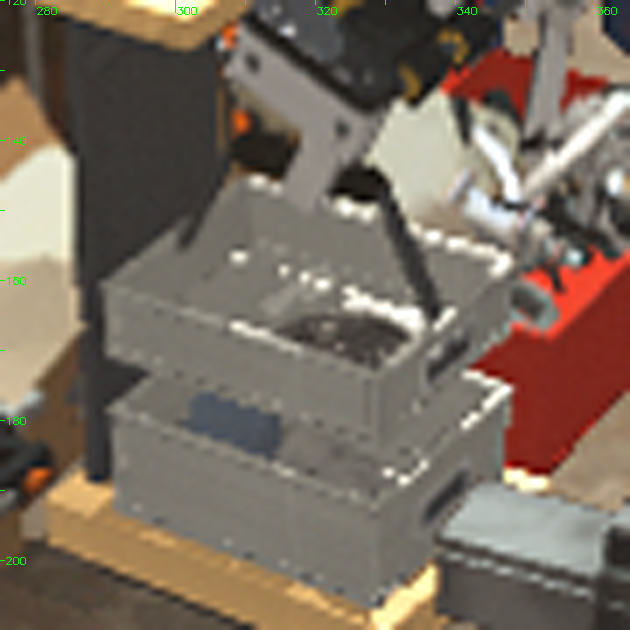

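View pics/t18.png

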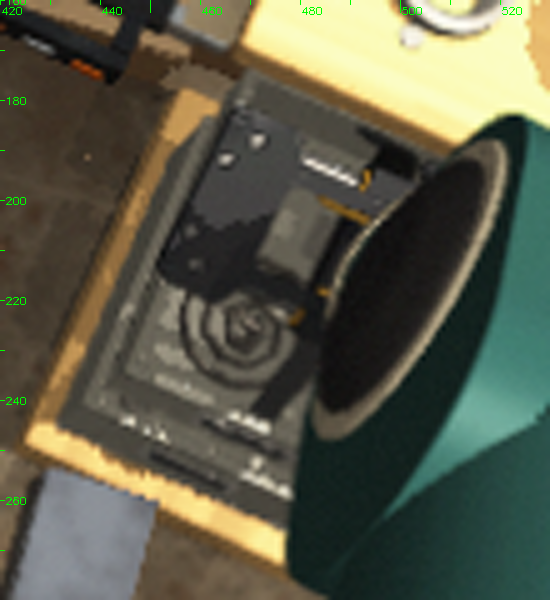

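Aligned. Lowering slowly; the foot should enter the mouth at TCP z ≈ 0.263.

Emit:
send_rows:
  targets:
    - [0.7,-0.1,-0.3,0]
    - [1.4,-0.1,-0.7,0]
    - [2,-0.1,-0.9,0]
    - [2,-0.1,-0.9,0]

```text
clock: 35.25
tcp_pos: [0.653, -0.0369, 0.2624]
eef_rot: [[0.397, 0.116, 0.91], [-0.047, 0.993, -0.107], [-0.917, -0.0, 0.4]]
wrist_force: [0.3, 0.2, -5.2]
grip_width: 0.165
```

Emit:
send_rows:
  targets:
    - [0.2,0,-0.1,0]
    - [0.4,0,-0.2,0]
    - [0.4,0,-0.2,0]

```text
clock: 35.62
tcp_pos: [0.6529, -0.0369, 0.2586]
eef_rot: [[0.398, 0.116, 0.91], [-0.047, 0.993, -0.107], [-0.916, 0.0, 0.4]]
wrist_force: [0.8, -0.0, -4.9]
grip_width: 0.166
```

Emit:
send_rows:
  targets:
    - [0.1,0,0,0]
    - [0.1,0,0,0]

```text
clock: 35.88
tcp_pos: [0.6534, -0.0369, 0.2578]
eef_rot: [[0.398, 0.116, 0.91], [-0.047, 0.993, -0.107], [-0.916, 0.0, 0.401]]
wrist_force: [0.3, -0.1, -5.1]
grip_width: 0.168
```

Emit:
send_rows:
  targets:
    - [0.1,0,-0.1,0]
    - [0.1,0,-0.1,0]

```text
clock: 36.12
tcp_pos: [0.6529, -0.037, 0.2566]
eef_rot: [[0.398, 0.116, 0.91], [-0.047, 0.993, -0.107], [-0.916, 0.0, 0.401]]
wrist_force: [-0.2, -0.9, -3.9]
grip_width: 0.163
```

Emit:
send_rows:
  targets:
    - [0.1,0,0,0]
    - [0.1,0,0,0]

```text
clock: 36.38
tcp_pos: [0.6535, -0.0374, 0.2562]
eef_rot: [[0.399, 0.117, 0.91], [-0.047, 0.993, -0.107], [-0.916, 0.0, 0.401]]
wrist_force: [-5.2, -1.6, 6.1]
grip_width: 0.164
```

```bash
python3 st.py; python3 - <<'E'
from h import *
crop("side",275,120,90,90,7,"pics/s19.png")
E
```

```text
36.375 [-20.2  23.   24.7 106.2 -14.3  29.7  95.1] [ 0.653 -0.037  0.256]
[[ 0.399  0.117  0.91 ]
 [-0.047  0.993 -0.107]
 [-0.916  0.     0.401]]
grasp [ 0.685 -0.041  0.185] tilt 23.66654849045388 xdir az -6.6861232284603265 yaz 83.29436421267756 y_z 0.00014925759608923843 F [-5.241 -1.616  6.137] g 0.1640408705662185
```

View pics/s19.png

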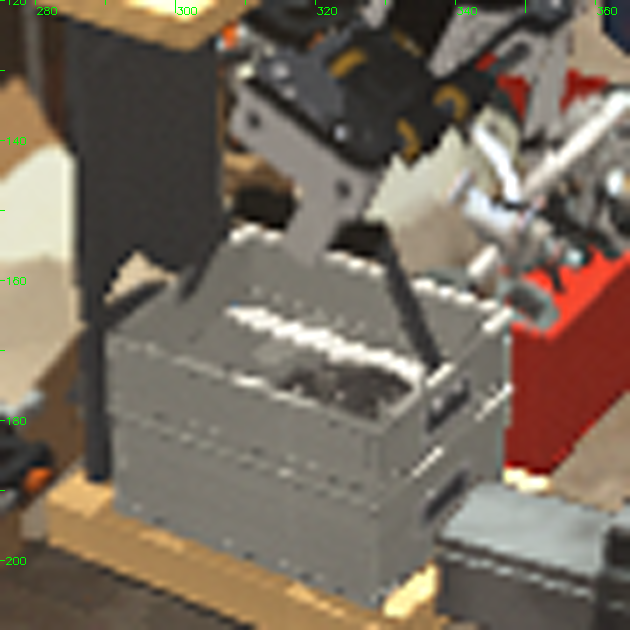

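It's seated at exactly the expected height (0.256), and the side view shows the tray walls flush. Release and back out.

Emit:
send_rows:
  targets:
    - [0,0,0,0]
    - [0,0,0,0]
    - [0,0,0,0]
    - [-1,0,0,0]
    - [-3,0,0,0]
    - [-6,0,0,0]
    - [-10,0,0,0]
    - [-14,0,0,0]
    - [-15,0,-4,0]
    - [-15,0,-9,0]
    - [-16,5,-13,0]
    - [-16,10,-17,0]
    - [-16,10,-17,0]
  fingers: 6

```text
clock: 38.05
tcp_pos: [0.4446, 0.0904, 0.3345]
eef_rot: [[0.399, 0.112, 0.91], [-0.044, 0.994, -0.103], [-0.916, 0.001, 0.401]]
wrist_force: [0.1, -0.9, 1.1]
grip_width: 0.644
```

```bash
python3 st.py; python3 - <<'E'
from h import *
crop("side",260,90,150,120,5,"pics/s20.png");crop("top",420,160,110,120,5,"pics/t20.png");crop("top",0,0,640,480,1,"pics/t21.png")
crop("side",160,100,480,380,1,"pics/s21.png")
E
```

```text
38.05 [-40.6  -5.8  18.6 125.8  19.9  40.2  48.7] [0.445 0.09  0.335]
[[ 0.399  0.112  0.91 ]
 [-0.044  0.994 -0.103]
 [-0.916  0.001  0.401]]
grasp [0.476 0.087 0.263] tilt 23.649690105099793 xdir az -6.325421678555846 yaz 83.56657313958652 y_z 0.0008255031884813398 F [ 0.125 -0.945  1.092] g 0.6442768894423424
```

View pics/s20.png

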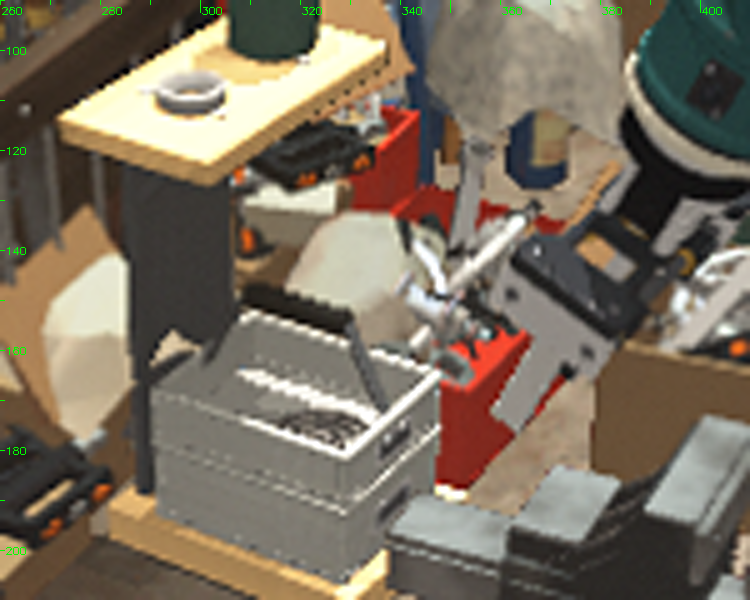

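View pics/t20.png

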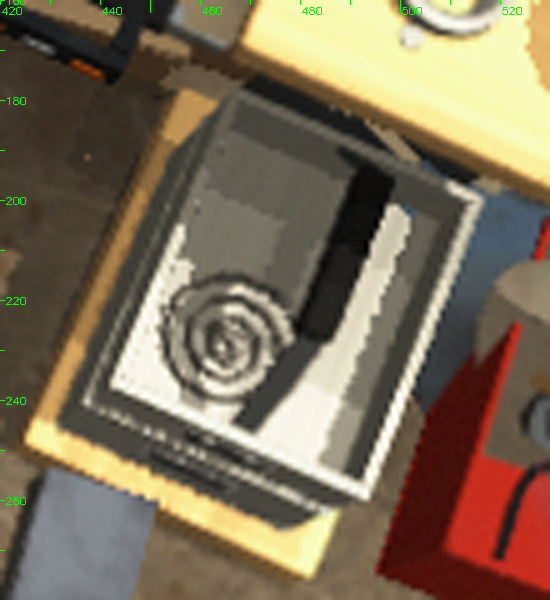

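View pics/t21.png

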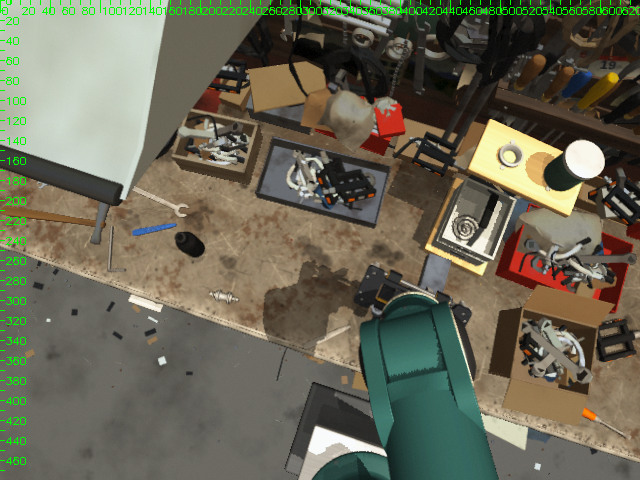

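View pics/s21.png

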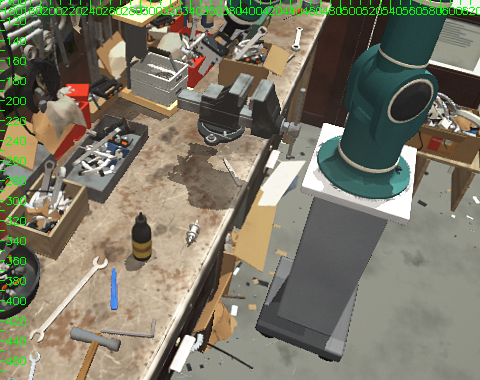

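The chain tray is seated flush with the coil in it. Bottle, lever and small hub are where they were, and the robot is clear. Handing in.

```bash
python3 -c "
from rig import workorder
print(workorder.hand_in())"
```

```text
the job is handed in; nothing more can be done
None
```

The job is done and handed in at about 38 s. The larger hub lies flat in the lower tray, and the chain tray is back on top, seated, with its coil still in it.

- **Tilting the gripper:** the move rows cannot tilt the tool, so I drove the arm against its joint limits in free air until the gripper leaned about 23.6° along the tray's axis. I kept that lean for the whole job.
- **Chain tray off:** I lifted it by the grip bar and set it down level on the free bench at about (0.51, 0.21).
- **Hub in:** I gripped the hub at 42.7 mm opening and lowered it until it touched the tray floor. It lies about 33° off the tray's long axis and slightly in front of the middle.
- **Chain tray back:** the foot went into the mouth without resistance. It touched down at TCP height 0.256, against 0.2566 expected. The walls look flush in the side view, and the front-right rim corner is within about 2 pixels of where it started.

**Last checks:** the bottle, tyre lever, small hub and lower tray look unmoved, judged by eye in the pictures. The robot touches nothing. The largest contact force I read was about 38 N at the wrist (31 N of it upward), for a moment when the tray met the bench. I eased off straight away.

**Disagreements:**
- My estimates of the chain tray's yaw varied from -4.8° to -6.6°, and I worked with the fit to the tray edges.
- A blue rag shows in the lower tray's rear-right corner although the tray is listed as empty. It did not resist anything, and I kept the hub clear of it.

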